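# Feel which tin is full and pour it on the scale

### The job

One of the three green tins still holds four steel ballast balls; the other two have just one ball left in each, and the tins differ in weight, so lift them and tilt them slowly to feel how much weight rolls inside. Pour all the balls of the fullest tin out of its spout into the blue pan of the scale, and put no other balls or things in the pan. Finish with all three tins standing upright on the rubber mat, do not tip any tin far over anywhere but at the pan, and leave the vials, bottles and cup in their places.

Things in the scene. Friction and masses are not known exactly. Their poses are not given: they have to be found in the camera images.
- tin_a_center (a point): Green closed tin at the left (+y) end of the mat, one of three alike. 150 mm long (x), 58 wide (y), 66 high, walls 3. Point: centre, 33 mm above the underside; z up, x along the length, away from the spout. The tin alone weighs 125 to 450 g, each tin different, balancing within 3 mm of its centre. Inside roll loose steel balls, 24 mm across, 57 g each: four in one tin, one in each of the others.
- tin_a_spout (a point): Middle of the lower edge of that tin's spout: a slot 52 mm wide, 18 to 53 mm above the underside, in the small end facing the robot (tin's -x), under a light flap hinged at its top that swings out freely. Inside, the floor is flat for 114 mm from the back end, then a 27 degree ramp climbs 33 mm along x to the slot: balls stay in if this end is lowered slowly by up to 15 degrees, and run out at 45 to 50.
- tin_b_center (a point): Green closed tin at the middle of the mat, one of three alike. 150 mm long (x), 58 wide (y), 66 high, walls 3. Point: centre, 33 mm above the underside; z up, x along the length, away from the spout. The tin alone weighs 125 to 450 g, each tin different, balancing within 3 mm of its centre. Inside roll loose steel balls, 24 mm across, 57 g each: four in one tin, one in each of the others.
- tin_b_spout (a point): Middle of the lower edge of that tin's spout: a slot 52 mm wide, 18 to 53 mm above the underside, in the small end facing the robot (tin's -x), under a light flap hinged at its top that swings out freely. Inside, the floor is flat for 114 mm from the back end, then a 27 degree ramp climbs 33 mm along x to the slot: balls stay in if this end is lowered slowly by up to 15 degrees, and run out at 45 to 50.
- tin_c_center (a point): Green closed tin at the right (-y) end of the mat, one of three alike. 150 mm long (x), 58 wide (y), 66 high, walls 3. Point: centre, 33 mm above the underside; z up, x along the length, away from the spout. The tin alone weighs 125 to 450 g, each tin different, balancing within 3 mm of its centre. Inside roll loose steel balls, 24 mm across, 57 g each: four in one tin, one in each of the others.
- tin_c_spout (a point): Middle of the lower edge of that tin's spout: a slot 52 mm wide, 18 to 53 mm above the underside, in the small end facing the robot (tin's -x), under a light flap hinged at its top that swings out freely. Inside, the floor is flat for 114 mm from the back end, then a 27 degree ramp climbs 33 mm along x to the slot: balls stay in if this end is lowered slowly by up to 15 degrees, and run out at 45 to 50.
- mat: Dark rubber mat under the three tins, 190 mm (x) by 400 mm (y), 3 mm thick, fixed; origin at the centre of its underside.
- pan_mid (a point): Centre of the inner floor of the blue square pan on the white spring scale: 170 by 170 mm outside, walls 3 mm thick and 35 mm high above this point, open on top; 63 mm above the bench when empty and sinking with the load. x and y run along its sides.
- pan (a joint): How far the scale's pan has sunk, m: 0 when empty, 0.005 per ball (0.57 N), stop at 0.036. Four balls make 0.020. It is a soft spring.
- vial_red_center (a point): Glass vial with red sample and white cap, 29 mm across, 62 mm high; the point is at its centre, half-way up. Leave it where it stands.
- vial_yellow_center (a point): Glass vial with yellow sample and white cap, 29 mm across, 62 mm high; the point is at its centre, half-way up. Leave it where it stands.
- cup_center (a point): Clear specimen cup with yellow lid, 67 mm across, 74 mm high; the point is at its centre, half-way up. Leave it where it stands.
- dropper_orange_center (a point): White dropper bottle with orange band, 29 mm across, 76 mm high; the point is at its centre, half-way up. Leave it where it stands.
- dropper_blue_center (a point): White dropper bottle with blue band, 29 mm across, 76 mm high; the point is at its centre, half-way up. Leave it where it stands.

How it is judged:
At the end, for the whole second after the job is handed in: The pan has sunk by 17.5 to 22.5 mm (four balls in it, no more and no fewer), and all three tins stand upright (within 0.1 rad) on the mat, their centres above the mat and 30 to 42 mm above its underside (value of joint pan between 0.0175 and 0.0225 m and angle between each of tin_a_center, tin_b_center, tin_c_center's own z axis and vertical below 0.1 rad and z of tin_a_center in the frame of mat between 0.03 and 0.042 m and x of tin_a_center in the frame of mat between -0.09 and 0.09 m and y of tin_a_center in the frame of mat between -0.2 and 0.2 m and z of tin_b_center in the frame of mat between 0.03 and 0.042 m and x of tin_b_center in the frame of mat between -0.09 and 0.09 m and y of tin_b_center in the frame of mat between -0.2 and 0.2 m and z of tin_c_center in the frame of mat between 0.03 and 0.042 m and x of tin_c_center in the frame of mat between -0.09 and 0.09 m and y of tin_c_center in the frame of mat between -0.2 and 0.2 m); the robot touches nothing.
It fails at once if a vial, bottle or cup is pushed more than 30 mm from its place (distance of any of vial_red_center, vial_yellow_center, cup_center, dropper_orange_center, dropper_blue_center from where it was at the start of the episode above 0.03 m).
It fails at once if a tin is tipped over (more than 35 degrees) anywhere but at the scale's pan (centre more than 200 mm beside the pan's middle) ((angle between tin_a_center's own z axis and vertical above 0.61 rad and horizontal distance between tin_a_center and pan_mid above 0.2 m) or (angle between tin_b_center's own z axis and vertical above 0.61 rad and horizontal distance between tin_b_center and pan_mid above 0.2 m) or (angle between tin_c_center's own z axis and vertical above 0.61 rad and horizontal distance between tin_c_center and pan_mid above 0.2 m)).
It also fails if it takes over 72 s, if anything falls off the work surface, if the arm or the gripper's body presses on something with over 40 N, if the wrist force passes 120 N, or if a joint passes its speed limit or range.

### The arm

A 6-joint arm with a two-finger parallel gripper is mounted at the origin on the work surface. World frame = base frame: x ahead of the robot, y to its left, z up, the work surface at z = 0. Lengths are in m, angles in rad, forces in N, time in s.
With the tool pointing down it reaches from about 0.425 to 0.95 m from the base axis. Payload 3.5 kg.
Tool frame: the origin (TCP) lies at the very end of the fingers, on their centre line; the grasp point (between the pads) lies 19 mm behind it; y points along the fingers, x is the direction in which the jaws open and shut, and the axes are right-handed (so a half turn about y gives the same grasp; the last joint's range is limited). The gripper opens to 85 mm and grips with 20 to 120 N. Pads are 22 mm wide; open, the fingers measure 114 mm over their backs; the gripper's body (76 mm by 85 mm) begins 54 mm behind the grasp point. The pads swing forward as they close: fully open they stand 13 mm farther back than shut.
Start: joints at [-1.405, 0.286, 1.577, -0, 1.279, -0.15], TCP at [0.21, -0.642, 0.231] pointing down, gripper open.
Joint ranges: [-2.77, 2.77], [-0.9, 2.22], [0.21, 2.48], [-1.53, 4.67], [0.24, 2.81], [-2.84, 2.84]. Speed limits (rad/s): [2.79, 2.79, 3.14, 3.14, 3.14, 3.14].

### API

Orientations are given as a rotation vector (axis times angle).
In Python, from station import env gives the robot as it stands.
- The arm moves only by the shell command python3 -m pendant 'ROWS' [FORCE]. ROWS is JSON, a list of rows, each an object with "linear": the shift along the world's x, y, z in m, a list of three; "roll": the turn about the world's z in rad; "claw": the opening, from 0 (shut) to 1 (fully open). A call has exactly 5 rows; each row shifts and turns the commanded pose from where the row before left it; what a row does not reach is not made up. A row lasts 1/12 s, in which the tool goes at most 41.7 mm and 7.16 degrees, less where a joint would pass 70% of its speed; a pose out of reach is approached as far as the arm can. A call is refused whole if a number of a shift passes 0.0417 or a number of a turn 0.125, either way. A call with a gripper value outside its range is refused whole. The fingers move at their own pace and stop on an object; FORCE is the grip in N (left out, the last holds). Time passes only in rows, so rows that do not move let the fingers close, or fill a call up. It gives the time, the measured TCP pose, the force and the opening at its end, in the units of the state.
- env.get_state(): the state, without advancing time (a new reading comes with each control period).
- env.read_camera(name): name is "side" or "top" or "wrist"; returns a dict with "image" (384x512x3 uint8, red, green, blue), "mtx" (3x3 intrinsics, pixels), "xyz" and "rotation" of the camera in the world; the wrist camera has in their place "tool_from_camera" (4x4, takes a point from camera to tool coordinates, whose origin is the TCP and whose axes are the tool frame's). Camera axes: x right, y up, looking along -z (the intrinsics and any distortion apply to the point x, -y, -z); pixel columns grow to the right and rows downward; lengths in m; the calibration is good to about 2 mm. A picture is of the moment at which its call begins: read the wrist's pose just before it. There is no depth.
- env.close_job(): hands the job in, once; it reports no verdict.
The state is a dict: "time_s": time; "q": joint angles; "dq": joint speeds; "tau": joint torques, N m; "eef_pos": TCP position; "tool_rot": TCP orientation; "ft_force": force on the tool from outside, world axes, zero at the start; "moment": the same for the moment, N m; "gripper_width": finger opening in m.
Only numpy, scipy, OpenCV 4.12 (cv2) and the standard library are available. Lean on these libraries where they do the work, as an engineer would, in place of code of your own. Each camera call takes 0.05 s, during which the arm holds its last target. There are 200 camera calls.

## Working session

There is one attempt and no reset: what is moved stays moved. The work goes in short steps, Python scripts to look and compute and a shell command to move; the robot and the scene stay as the last step left them, time stands still between calls to the robot, and variables do not carry over. Pictures are saved under pics/ and viewed, about 8 in all and at most 12, crops included, and the job is handed in when it is done.

```bash
mkdir -p pics
cat > h.py <<'E'
import numpy as np, cv2
from station import env
def cam(n):
    c=env.read_camera(n); return c
def ray(c,u,v):
    K=np.array(c["mtx"]); d=np.linalg.inv(K)@[u,v,1]; d=np.array([d[0],-d[1],-d[2]])
    R=np.array(c["rotation"]); R=R if R.shape==(3,3) else cv2.Rodrigues(R)[0]
    return np.array(c["xyz"]),R@d
def atz(c,u,v,z):
    o,d=ray(c,u,v); return o+d*(z-o[2])/d[2]
def proj(c,p):
    R=np.array(c["rotation"]); R=R if R.shape==(3,3) else cv2.Rodrigues(R)[0]
    q=R.T@(np.array(p)-c["xyz"]); q=np.array([q[0],-q[1],-q[2]]); q=np.array(c["mtx"])@q; return q[:2]/q[2]
def save(c,n,s=1.5,crop=None):
    im=c["image"][:,:,::-1]
    if crop: im=im[crop[1]:crop[3],crop[0]:crop[2]]
    cv2.imwrite("pics/"+n,cv2.resize(im,None,fx=s,fy=s,interpolation=cv2.INTER_CUBIC))
E
python3 - <<'E'
from h import *
c=cam("top");save(c,"top0.png",1.5);print({k:np.round(c[k],3).tolist() for k in c if k!="image"}, c.keys())
d=cam("side");save(d,"side0.png",1.5);print(np.round(d["xyz"],3))
s=env.get_state();print({k:np.round(v,4).tolist() for k,v in s.items()})
E
```

```text
{'mtx': [[449.701, 0.0, 254.103], [0.0, 449.701, 188.523], [0.0, 0.0, 1.0]], 'xyz': [0.474, 0.025, 1.098], 'rotation': [0.055, -0.039, -1.545]} dict_keys(['image', 'mtx', 'xyz', 'rotation'])
[0.34  0.61  0.752]
{'time_s': 0.1, 'q': [-1.405, 0.2871, 1.578, -0.0, 1.2786, -0.15], 'dq': [-0.0002, -0.0029, -0.0041, -0.0004, -0.0001, -0.0004], 'tau': [0.0011, -40.7297, -29.3699, -0.0001, 0.0034, -0.0], 'eef_pos': [0.2096, -0.641, 0.2301], 'tool_rot': [-1.3406, 0.9746, -0.972], 'ft_force': [0.0147, -0.1354, 0.6026], 'moment': [-0.0184, 0.0593, 0.0386], 'gripper_width': 0.0854}
```

View pics/top0.png

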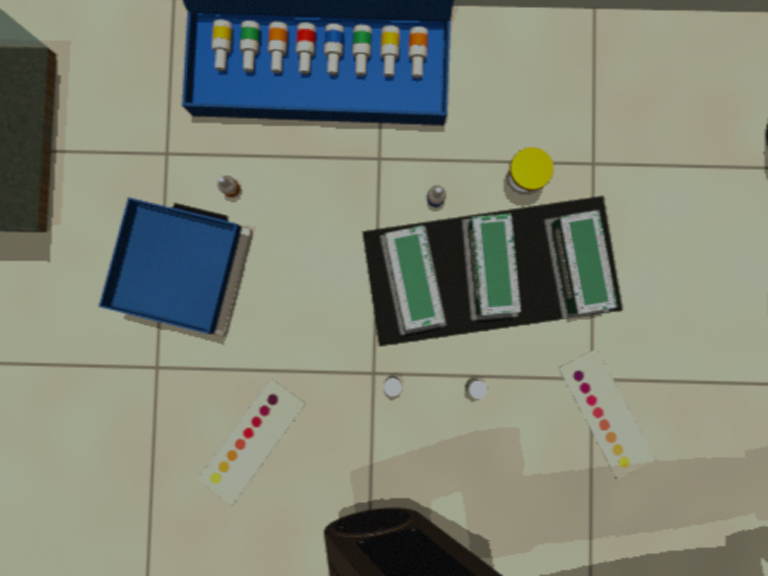

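View pics/side0.png

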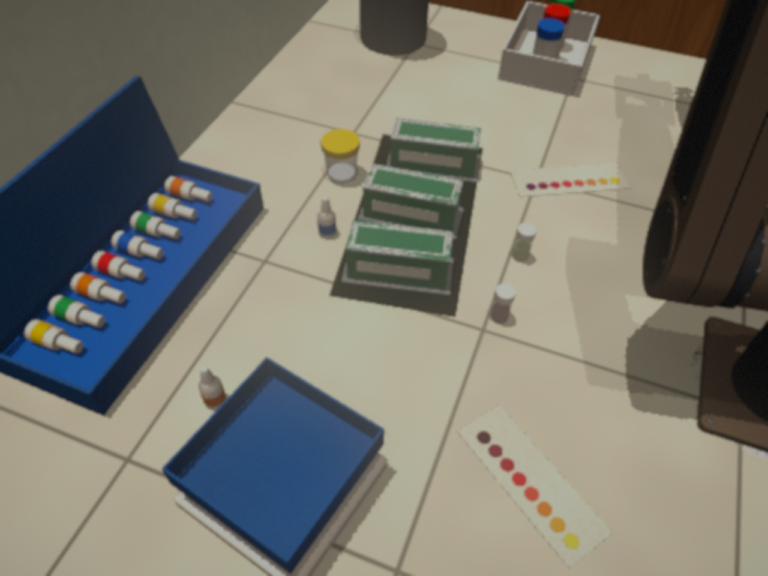

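Run:
```python
from h import *
c=cam("top");save(c,"crop1.png",4,(240,125,420,235))
im=c["image"];hsv=cv2.cvtColor(im,cv2.COLOR_RGB2HSV)
m=cv2.inRange(hsv,(60,80,70),(85,255,255));m=cv2.morphologyEx(m,cv2.MORPH_OPEN,np.ones((3,3)))
m[:125]=0
cs,_=cv2.findContours(m,0,1)
for k in cs:
    if cv2.contourArea(k)>300:
        p=cv2.boxPoints(cv2.minAreaRect(k)); w=np.array([atz(c,*q,.069)[:2] for q in p])
        e=[(w[(i+1)%4]-w[i]) for i in range(4)];L=[np.linalg.norm(x) for x in e];i=int(np.argmax(L));a=np.degrees(np.arctan2(e[i][1],e[i][0]))
        print("tin",np.round(w.mean(0),4),np.round(L,3),"ang",(a+90)%180-90)
P=np.array([(128,199),(239,223),(213,334),(100,306)])/1.5
w=np.array([atz(c,*q,.098)[:2] for q in P]);print("pan",w.mean(0).round(4),w.round(3).tolist())
for n,(u,v),z in [("cup",(531,168),.074),("blue",(437,189),.07),("or",(224,183),.07),("v1",(393,386),.062),("v2",(477,388),.062)]: print(n,atz(c,u/1.5,v/1.5,z)[:2].round(3))
M=np.array([(363,231),(603,197),(621,309),(380,345)])/1.5
w=np.array([atz(c,*q,.003)[:2] for q in M]);print("mat",w.mean(0).round(4),w.round(3).tolist())
```

```text
tin [ 0.5461 -0.0132] [0.035 0.127 0.034 0.127] ang 13.098350779486879
tin [ 0.5696 -0.1376] [0.035 0.128 0.035 0.128] ang 6.26802743865035
tin [ 0.5769 -0.2782] [0.035 0.127 0.034 0.127] ang 10.929364316362125
pan [0.5524 0.352 ] [[0.651, 0.42], [0.618, 0.251], [0.452, 0.284], [0.489, 0.454]]
cup [ 0.717 -0.189]
blue [ 0.682 -0.045]
or [0.684 0.283]
v1 [0.379 0.015]
v2 [ 0.379 -0.113]
mat [ 0.5647 -0.1416] [[0.624, 0.069], [0.689, -0.321], [0.507, -0.351], [0.439, 0.037]]
```

View pics/crop1.png

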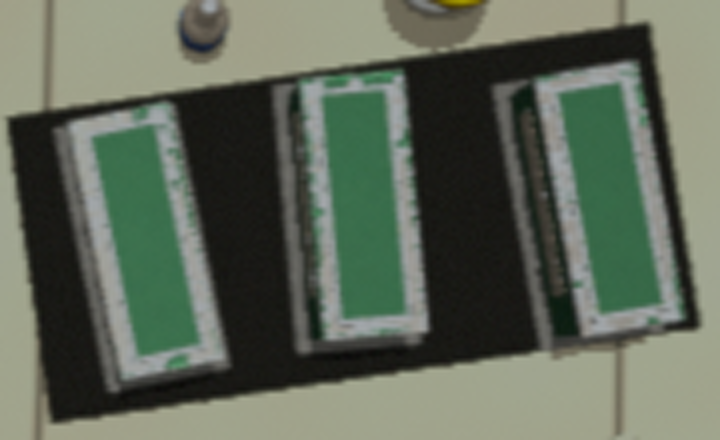

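```bash
cat >> h.py <<'E'
def st():
    s=env.get_state(); R=cv2.Rodrigues(np.array(s["tool_rot"],float))[0]; j=R[:,0]
    print("t",s["time_s"],"p",np.round(s["eef_pos"],4),"jawyaw",round(float(np.degrees(np.arctan2(j[1],j[0]))),2),"tooly",np.round(R[:,1],2),"q6",round(float(s["q"][5]),2),"F",np.round(s["ft_force"],3),"M",np.round(s["moment"],4),"w",round(float(s["gripper_width"]),4))
    return s
E
python3 -c "from h import *; st()"
python3 -m pendant '[{"linear":[0.028,0.025,-0.008],"roll":0,"claw":1},{"linear":[0.028,0.025,-0.008],"roll":0,"claw":1},{"linear":[0.028,0.025,-0.008],"roll":0,"claw":1},{"linear":[0.028,0.025,-0.008],"roll":0,"claw":1},{"linear":[0.028,0.025,-0.008],"roll":0,"claw":1}]' 20
python3 -c "from h import *; st()"
```

```text
t 0.15 p [ 0.2096 -0.6411  0.2302] jawyaw -71.91 tooly [-0.  0. -1.] q6 -0.15 F [-0.266 -0.667 -0.432] M [-0.0198  0.0146 -0.019 ] w 0.0855
time_s: 0.57
eef_pos: [0.3505, -0.5151, 0.1906]
tool_rot: [-1.342, 0.974, -0.974]
ft_force: [0.7, -0.5, 0.1]
gripper_width: 0.0857
t 0.5667 p [ 0.3505 -0.5151  0.1906] jawyaw -71.94 tooly [-0.  0. -1.] q6 0.12 F [ 0.66  -0.484  0.105] M [ 0.0483  0.0001 -0.0139] w 0.0857
```

```bash
python3 -m pendant '[{"linear":[0.028,0.025,-0.008],"roll":-0.025,"claw":1},{"linear":[0.028,0.025,-0.008],"roll":-0.025,"claw":1},{"linear":[0.028,0.025,-0.008],"roll":-0.025,"claw":1},{"linear":[0.028,0.025,-0.008],"roll":-0.025,"claw":1},{"linear":[0.028,0.025,-0.008],"roll":-0.025,"claw":1}]' 20 >/dev/null
python3 -m pendant '[{"linear":[0.028,0.025,-0.008],"roll":0,"claw":1},{"linear":[0.028,0.025,-0.008],"roll":0,"claw":1},{"linear":[0.028,0.025,-0.008],"roll":0,"claw":1},{"linear":[0.025,0.02,-0.008],"roll":0,"claw":1},{"linear":[0,0,0],"roll":0,"claw":1}]' >/dev/null
python3 - <<'E'
from h import *
s=st(); print("tau",np.round(s["tau"],4))
for i in range(4):
    c=cam("wrist"); s=env.get_state(); print(np.round(s["tau"],4),np.round(s["ft_force"],2),np.round(s["moment"],3))
print(np.round(c["tool_from_camera"],3).tolist())
save(c,"w1.png",1.2)
E
```

```text
t 1.4 p [ 0.6012 -0.2915  0.1168] jawyaw -78.77 tooly [-0.  0. -1.] q6 0.77 F [-1.229  0.087 -0.518] M [-0.0086  0.0297  0.0047] w 0.0853
tau [  0.9991 -42.1486 -28.1765   0.118   -0.1339   0.1856]
[ 1.34620e+00 -4.15161e+01 -2.71347e+01  1.29600e-01 -3.56000e-02
  6.14000e-02] [-0.63 -0.2   0.01] [ 0.005 -0.009 -0.026]
[ 1.20340e+00 -4.11952e+01 -2.67962e+01  6.87000e-02 -1.80000e-03
  1.60000e-02] [ 0.4  -0.16  0.21] [-0.032  0.008 -0.002]
[ 9.93500e-01 -4.11217e+01 -2.67008e+01  3.87000e-02  5.60000e-03
  3.00000e-03] [-1.21 -0.    0.44] [-0.044  0.029 -0.015]
[ 7.88200e-01 -4.11522e+01 -2.66987e+01  2.49000e-02  5.50000e-03
 -4.00000e-04] [-0.19 -0.16 -0.3 ] [ 0.005 -0.006 -0.   ]
[[1.0, 0.0, 0.0, -0.001], [-0.0, 0.303, -0.953, -0.144], [-0.0, 0.953, 0.303, 0.077], [0.0, 0.0, 0.0, 1.0]]
```

View pics/w1.png

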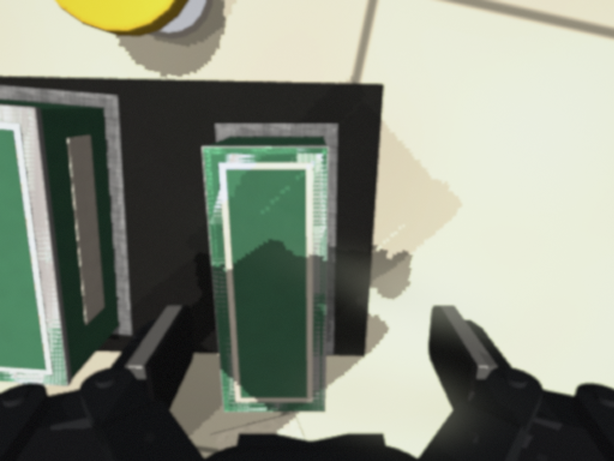

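```bash
python3 -m pendant '[{"linear":[0.013,0.012,0],"roll":0,"claw":1},{"linear":[0.012,0.011,-0.01],"roll":0,"claw":1},{"linear":[0,0,-0.025],"roll":0,"claw":1},{"linear":[0,0,-0.03],"roll":0,"claw":1},{"linear":[0,0,-0.02],"roll":0,"claw":1}]' 20 >/dev/null
python3 -m pendant '[{"linear":[0,0,0],"roll":0,"claw":1},{"linear":[0,0,0],"roll":0,"claw":0.5},{"linear":[0,0,0],"roll":0,"claw":0.5},{"linear":[0,0,0],"roll":0,"claw":0.4},{"linear":[0,0,0],"roll":0,"claw":0.4}]' 20 
python3 -m pendant '[{"linear":[0,0,0],"roll":0,"claw":0.4},{"linear":[0,0,0],"roll":0,"claw":0.4},{"linear":[0,0,0.004],"roll":0,"claw":0.4},{"linear":[0,0,0.004],"roll":0,"claw":0.4},{"linear":[0,0,0.004],"roll":0,"claw":0.4}]' 20
python3 - <<'E'
from h import *
c=cam("side");save(c,"s1.png",3,(200,60,380,220)); s=st(); print(np.round(s["tau"],4))
E
```

```text
time_s: 2.43
eef_pos: [0.625, -0.2743, 0.0367]
tool_rot: [-1.292, 1.065, -1.071]
ft_force: [0.4, -0.0, 0.3]
gripper_width: 0.0581
time_s: 2.85
eef_pos: [0.6225, -0.2731, 0.045]
tool_rot: [-1.294, 1.07, -1.065]
ft_force: [-0.4, -0.2, -5.3]
gripper_width: 0.0575
t 2.9 p [ 0.6232 -0.2734  0.0462] jawyaw -79.06 tooly [-0.  0. -1.] q6 0.82 F [ 0.75   0.466 -4.457] M [ 0.0232 -0.3128  0.0276] w 0.0576
[-4.36000e-02 -4.43404e+01 -2.52633e+01 -1.22500e-01  2.06500e-01
  4.00000e-04]
```

View pics/s1.png

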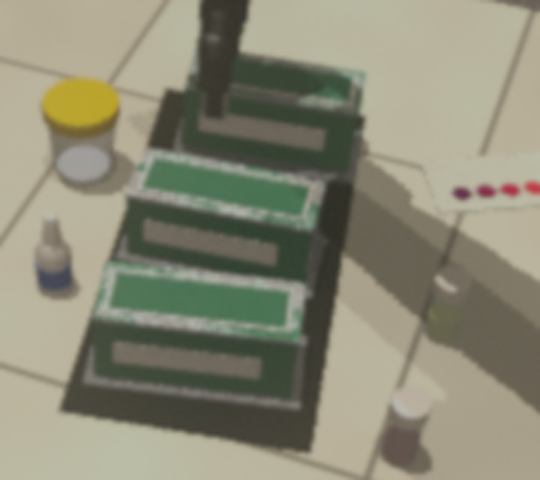

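```bash
python3 -m pendant '[{"linear":[0,0,0.003],"roll":0,"claw":0.4},{"linear":[0,0,0.003],"roll":0,"claw":0.4},{"linear":[0,0,0.003],"roll":0,"claw":0.4},{"linear":[0,0,0],"roll":0,"claw":0.4},{"linear":[0,0,0],"roll":0,"claw":0.4}]' 20 >/dev/null
python3 - <<'E'
from h import *
F=[];M=[];T=[]
for i in range(8):
    c=cam("side");s=env.get_state();F.append(s["ft_force"]);M.append(s["moment"]);T.append(s["tau"]); 
print(np.round(T,3)); print(np.mean(F,0).round(2),np.mean(M,0).round(3)); st();save(c,"s2.png",4,(240,60,370,150))
E
```

```text
[[-1.0000e-03 -4.6746e+01 -2.7370e+01 -1.1300e-01  1.3900e-01 -1.0000e-03]
 [-5.0000e-03 -4.6740e+01 -2.7358e+01 -1.1500e-01  1.4200e-01 -0.0000e+00]
 [-4.0000e-03 -4.6700e+01 -2.7317e+01 -1.1500e-01  1.4600e-01 -0.0000e+00]
 [-3.0000e-03 -4.6654e+01 -2.7276e+01 -1.1500e-01  1.4900e-01 -0.0000e+00]
 [-2.0000e-03 -4.6614e+01 -2.7243e+01 -1.1500e-01  1.5100e-01 -0.0000e+00]
 [ 0.0000e+00 -4.6584e+01 -2.7221e+01 -1.1500e-01  1.5200e-01  0.0000e+00]
 [ 0.0000e+00 -4.6563e+01 -2.7207e+01 -1.1600e-01  1.5200e-01  0.0000e+00]
 [-1.0000e-03 -4.6550e+01 -2.7200e+01 -1.1600e-01  1.5300e-01  0.0000e+00]]
[-0.13  0.11 -4.58] [ 0.025 -0.196 -0.002]
t 3.7167 p [ 0.6236 -0.2735  0.0552] jawyaw -79.07 tooly [-0.  0. -1.] q6 0.82 F [-0.357 -0.847 -3.979] M [ 0.0219 -0.1899  0.0249] w 0.0578
```

View pics/s2.png

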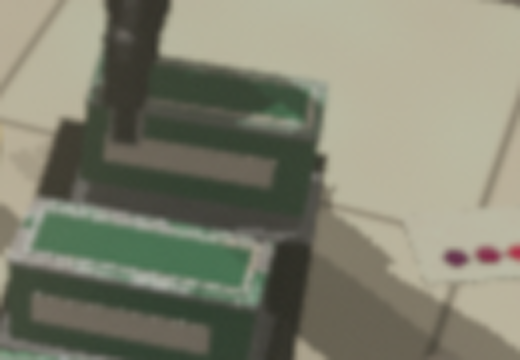

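```bash
cat >> h.py <<'E'
def meas(tinyaw,n=12):
    F=[];M=[];T=[]
    for i in range(n):
        cam("side");s=env.get_state();F.append(s["ft_force"]);M.append(s["moment"]);T.append(s["tau"])
    F=np.array(F);M=np.array(M);a=np.radians(tinyaw);ph=a-s["q"][0]
    My=-M[:,0]*np.sin(a)+M[:,1]*np.cos(a)
    print("W",(-F[:,2]).mean().round(3),"+-",(F[:,2].std()/n**.5).round(2),"FTmoment",My.mean().round(3),"+-",(My.std()/n**.5).round(3),"tau",np.round(T[-1],3),"tau5/c",round(T[-1][4]/np.cos(ph),4),"prev",round(T[-4][4]/np.cos(ph),4)); st()
E
python3 -m pendant '[{"linear":[0,0,0],"roll":0,"claw":0.3},{"linear":[0,0,0],"roll":0,"claw":0.3},{"linear":[0,0,0.004],"roll":0,"claw":0.3},{"linear":[0,0,0.005],"roll":0,"claw":0.3},{"linear":[0,0,0.003],"roll":0,"claw":0.3}]' 120 >/dev/null
python3 - <<'E'
from h import *
meas(10.9,14)
E
```

```text
W 4.144 +- 0.18 FTmoment -0.206 +- 0.006 tau [ 2.0000e-03 -4.6309e+01 -2.7541e+01 -1.2600e-01  1.6200e-01  0.0000e+00] tau5/c 0.2225 prev 0.2214
t 4.8333 p [ 0.6236 -0.2736  0.0672] jawyaw -79.07 tooly [-0.  0. -1.] q6 0.82 F [-0.252 -0.327 -4.843] M [-0.0555 -0.2403  0.0181] w 0.0563
```

```bash
python3 -m pendant '[{"linear":[0,0,-0.006],"roll":0,"claw":0.3},{"linear":[0,0,-0.007],"roll":0,"claw":0.3},{"linear":[0,0,-0.007],"roll":0,"claw":0.4},{"linear":[0,0,-0.007],"roll":0,"claw":0.4},{"linear":[0,0,-0.005],"roll":0,"claw":0.4}]' 20 
python3 -m pendant '[{"linear":[0,0,-0.001],"roll":0,"claw":1},{"linear":[0,0,0],"roll":0,"claw":1},{"linear":[-0.023,-0.0045,0],"roll":0,"claw":1},{"linear":[-0.023,-0.0045,0],"roll":0,"claw":1},{"linear":[-0.023,-0.0045,0],"roll":0,"claw":1}]' 20
python3 -m pendant '[{"linear":[-0.023,-0.0045,0],"roll":0,"claw":1},{"linear":[0,0,0],"roll":0,"claw":0.4},{"linear":[0,0,0],"roll":0,"claw":0.4},{"linear":[0,0,0],"roll":0,"claw":0.4},{"linear":[0,0,0],"roll":0,"claw":0.4}]' 20
python3 -m pendant '[{"linear":[0,0,0],"roll":0,"claw":0.4},{"linear":[0,0,0.004],"roll":0,"claw":0.4},{"linear":[0,0,0.004],"roll":0,"claw":0.4},{"linear":[0,0,0.005],"roll":0,"claw":0.4},{"linear":[0,0,0.005],"roll":0,"claw":0.4}]' 20
python3 -m pendant '[{"linear":[0,0,0.003],"roll":0,"claw":0.4},{"linear":[0,0,0],"roll":0,"claw":0.3},{"linear":[0,0,0.004],"roll":0,"claw":0.3},{"linear":[0,0,0.005],"roll":0,"claw":0.3},{"linear":[0,0,0.003],"roll":0,"claw":0.3}]' 120
python3 - <<'E'
from h import *
meas(10.9,14)
E
```

```text
time_s: 5.25
eef_pos: [0.6249, -0.2734, 0.0373]
tool_rot: [-1.292, 1.068, -1.068]
ft_force: [-5.2, 8.5, 32.6]
gripper_width: 0.0566
time_s: 5.67
eef_pos: [0.5542, -0.2874, 0.0345]
tool_rot: [-1.294, 1.066, -1.067]
ft_force: [0.5, -0.1, 0.7]
gripper_width: 0.0855
time_s: 6.08
eef_pos: [0.5322, -0.2919, 0.0348]
tool_rot: [-1.295, 1.067, -1.067]
ft_force: [-3.3, -0.8, 2.5]
gripper_width: 0.0579
time_s: 6.5
eef_pos: [0.5314, -0.2909, 0.0518]
tool_rot: [-1.294, 1.069, -1.066]
ft_force: [0.1, 0.1, -3.9]
gripper_width: 0.0581
time_s: 6.92
eef_pos: [0.5318, -0.2917, 0.0679]
tool_rot: [-1.293, 1.067, -1.068]
ft_force: [1.3, 0.3, -3.7]
gripper_width: 0.0564
W 4.472 +- 0.12 FTmoment 0.186 +- 0.009 tau [ -0.    -40.058 -26.818   0.113  -0.116  -0.   ] tau5/c -0.1781 prev -0.177
t 7.6167 p [ 0.5316 -0.2916  0.0672] jawyaw -79.07 tooly [-0.  0. -1.] q6 0.71 F [-0.135 -0.34  -3.699] M [ 0.0012  0.1492 -0.0387] w 0.0567
```

```bash
python3 -m pendant '[{"linear":[0,0,-0.006],"roll":0,"claw":0.4},{"linear":[0,0,-0.003],"roll":0,"claw":0.4},{"linear":[0,0,-0.005],"roll":0,"claw":0.4},{"linear":[0,0,-0.005],"roll":0,"claw":0.4},{"linear":[0,0,-0.005],"roll":0,"claw":0.4}]' 20 
python3 -m pendant '[{"linear":[0,0,-0.005],"roll":0,"claw":0.4},{"linear":[0,0,-0.004],"roll":0,"claw":0.4},{"linear":[0,0,0],"roll":0,"claw":1},{"linear":[0,0,0],"roll":0,"claw":1},{"linear":[0,0,0.03],"roll":0,"claw":1}]' 20
python3 -m pendant '[{"linear":[0,0,0.04],"roll":0,"claw":1},{"linear":[0.017,0.032,0],"roll":-0.04,"claw":1},{"linear":[0.017,0.032,0],"roll":-0.04,"claw":1},{"linear":[0.017,0.032,0],"roll":0,"claw":1},{"linear":[0.017,0.032,0],"roll":0,"claw":1}]' 20
python3 -m pendant '[{"linear":[0.018,0.031,0],"roll":0,"claw":1},{"linear":[0,0,-0.02],"roll":0,"claw":1},{"linear":[0,0,-0.025],"roll":0,"claw":1},{"linear":[0,0,-0.02],"roll":0,"claw":1},{"linear":[0,0,0],"roll":0,"claw":1}]' 20
python3 -c "from h import *; st()"
```

```text
time_s: 8.03
eef_pos: [0.5315, -0.2914, 0.0425]
tool_rot: [-1.293, 1.068, -1.067]
ft_force: [0.3, -0.0, -4.5]
gripper_width: 0.0563
time_s: 8.45
eef_pos: [0.5286, -0.2892, 0.0591]
tool_rot: [-1.293, 1.076, -1.059]
ft_force: [0.0, 1.4, -0.8]
gripper_width: 0.0852
time_s: 8.87
eef_pos: [0.6012, -0.1629, 0.1059]
tool_rot: [-1.258, 1.125, -1.131]
ft_force: [0.4, -0.2, 0.1]
gripper_width: 0.0854
time_s: 9.28
eef_pos: [0.6151, -0.1311, 0.0351]
tool_rot: [-1.262, 1.133, -1.122]
ft_force: [-0.4, 0.5, -0.6]
gripper_width: 0.0852
t 9.2833 p [ 0.6151 -0.1311  0.0351] jawyaw -83.62 tooly [-0.01  0.   -1.  ] q6 1.09 F [-0.394  0.465 -0.616] M [-0.0252  0.1018  0.0359] w 0.0852
```

```bash
python3 -m pendant '[{"linear":[0,0,0],"roll":0,"claw":0.4},{"linear":[0,0,0],"roll":0,"claw":0.4},{"linear":[0,0,0],"roll":0,"claw":0.4},{"linear":[0,0,0],"roll":0,"claw":0.4},{"linear":[0,0,0],"roll":0,"claw":0.4}]' 20
python3 -m pendant '[{"linear":[0,0,0],"roll":0,"claw":0.4},{"linear":[0,0,0.004],"roll":0,"claw":0.4},{"linear":[0,0,0.004],"roll":0,"claw":0.4},{"linear":[0,0,0.005],"roll":0,"claw":0.4},{"linear":[0,0,0.005],"roll":0,"claw":0.4}]' 20
python3 -m pendant '[{"linear":[0,0,0.003],"roll":0,"claw":0.4},{"linear":[0,0,0],"roll":0,"claw":0.3},{"linear":[0,0,0.004],"roll":0,"claw":0.3},{"linear":[0,0,0.005],"roll":0,"claw":0.3},{"linear":[0,0,0.003],"roll":0,"claw":0.3}]' 120
python3 - <<'E'
from h import *
meas(6.3,14); save(cam("side"),"s3.png",4,(220,80,360,180))
E
```

```text
time_s: 9.7
eef_pos: [0.6193, -0.1333, 0.0416]
tool_rot: [-1.257, 1.124, -1.131]
ft_force: [1.1, -0.8, 2.9]
gripper_width: 0.058
time_s: 10.12
eef_pos: [0.6166, -0.1322, 0.0564]
tool_rot: [-1.261, 1.129, -1.125]
ft_force: [-0.9, -0.2, -4.1]
gripper_width: 0.0578
time_s: 10.53
eef_pos: [0.6178, -0.1326, 0.0729]
tool_rot: [-1.259, 1.127, -1.127]
ft_force: [-0.5, 1.1, -4.4]
gripper_width: 0.0559
W 4.076 +- 0.1 FTmoment -0.197 +- 0.006 tau [ 1.0000e-03 -4.1705e+01 -2.6862e+01 -7.4000e-02  1.7300e-01  0.0000e+00] tau5/c 0.1954 prev 0.1964
t 11.2333 p [ 0.6177 -0.1326  0.0723] jawyaw -83.65 tooly [-0.  0. -1.] q6 1.09 F [-0.031  0.05  -3.77 ] M [ 0.0231 -0.1922 -0.0528] w 0.0555
```

View pics/s3.png

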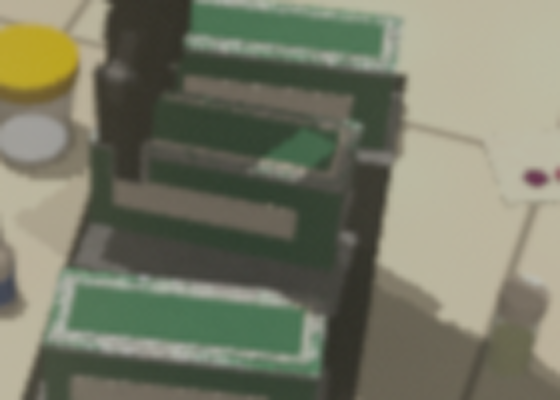

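```bash
python3 -m pendant '[{"linear":[0,0,-0.006],"roll":0,"claw":0.4},{"linear":[0,0,-0.003],"roll":0,"claw":0.4},{"linear":[0,0,-0.005],"roll":0,"claw":0.4},{"linear":[0,0,-0.005],"roll":0,"claw":0.4},{"linear":[0,0,-0.005],"roll":0,"claw":0.4}]' 20 
python3 -m pendant '[{"linear":[0,0,-0.005],"roll":0,"claw":0.4},{"linear":[0,0,-0.004],"roll":0,"claw":0.4},{"linear":[0,0,0],"roll":0,"claw":1},{"linear":[0,0,0],"roll":0,"claw":1},{"linear":[-0.023,-0.0025,0],"roll":0,"claw":1}]' 20
python3 -m pendant '[{"linear":[-0.023,-0.0025,0],"roll":0,"claw":1},{"linear":[-0.023,-0.0025,0],"roll":0,"claw":1},{"linear":[-0.023,-0.0025,0],"roll":0,"claw":1},{"linear":[0,0,0],"roll":0,"claw":0.4},{"linear":[0,0,0],"roll":0,"claw":0.4}]' 20
python3 -m pendant '[{"linear":[0,0,0],"roll":0,"claw":0.4},{"linear":[0,0,0],"roll":0,"claw":0.4},{"linear":[0,0,0],"roll":0,"claw":0.4},{"linear":[0,0,0.004],"roll":0,"claw":0.4},{"linear":[0,0,0.004],"roll":0,"claw":0.4}]' 20
python3 -m pendant '[{"linear":[0,0,0.005],"roll":0,"claw":0.4},{"linear":[0,0,0.005],"roll":0,"claw":0.4},{"linear":[0,0,0.003],"roll":0,"claw":0.4},{"linear":[0,0,0],"roll":0,"claw":0.3},{"linear":[0,0,0],"roll":0,"claw":0.3}]' 20
python3 -m pendant '[{"linear":[0,0,0],"roll":0,"claw":0.3},{"linear":[0,0,0],"roll":0,"claw":0.3},{"linear":[0,0,0.004],"roll":0,"claw":0.3},{"linear":[0,0,0.005],"roll":0,"claw":0.3},{"linear":[0,0,0.003],"roll":0,"claw":0.3}]' 120
python3 - <<'E'
from h import *
meas(6.3,14)
E
```

```text
time_s: 11.7
eef_pos: [0.6174, -0.1325, 0.0475]
tool_rot: [-1.26, 1.128, -1.127]
ft_force: [0.2, 0.3, -4.0]
gripper_width: 0.0557
time_s: 12.12
eef_pos: [0.5983, -0.1358, 0.0411]
tool_rot: [-1.257, 1.121, -1.131]
ft_force: [-0.2, 0.6, 0.2]
gripper_width: 0.0856
time_s: 12.53
eef_pos: [0.5253, -0.1428, 0.0396]
tool_rot: [-1.259, 1.127, -1.128]
ft_force: [0.3, -0.3, -0.0]
gripper_width: 0.0639
time_s: 12.95
eef_pos: [0.5251, -0.142, 0.0463]
tool_rot: [-1.26, 1.129, -1.125]
ft_force: [-0.4, -0.5, -4.3]
gripper_width: 0.058
time_s: 13.37
eef_pos: [0.5258, -0.1426, 0.0606]
tool_rot: [-1.259, 1.127, -1.128]
ft_force: [-0.5, -0.1, -4.4]
gripper_width: 0.0575
time_s: 13.78
eef_pos: [0.526, -0.1428, 0.0731]
tool_rot: [-1.259, 1.127, -1.128]
ft_force: [-0.5, -0.0, -3.4]
gripper_width: 0.056
W 3.924 +- 0.12 FTmoment 0.181 +- 0.008 tau [ 2.0000e-03 -3.4264e+01 -2.6286e+01  7.7000e-02 -1.4900e-01 -0.0000e+00] tau5/c -0.1758 prev -0.1752
t 14.4833 p [ 0.5256 -0.1426  0.0722] jawyaw -83.65 tooly [-0.  0. -1.] q6 1.01 F [ 0.342 -1.078 -4.337] M [-0.0041  0.1553 -0.0355] w 0.0561
```

```bash
python3 -m pendant '[{"linear":[0,0,-0.006],"roll":0,"claw":0.4},{"linear":[0,0,-0.003],"roll":0,"claw":0.4},{"linear":[0,0,-0.005],"roll":0,"claw":0.4},{"linear":[0,0,-0.005],"roll":0,"claw":0.4},{"linear":[0,0,-0.005],"roll":0,"claw":0.4}]' 20 
python3 -m pendant '[{"linear":[0,0,-0.005],"roll":0,"claw":0.4},{"linear":[0,0,-0.004],"roll":0,"claw":0.4},{"linear":[0,0,0],"roll":0,"claw":1},{"linear":[0,0,0],"roll":0,"claw":1},{"linear":[0,0,0.03],"roll":0,"claw":1}]' 20
python3 -m pendant '[{"linear":[0,0,0.04],"roll":0,"claw":1},{"linear":[0.013,0.028,0],"roll":0.06,"claw":1},{"linear":[0.013,0.028,0],"roll":0.058,"claw":1},{"linear":[0.013,0.028,0],"roll":0,"claw":1},{"linear":[0.013,0.028,0],"roll":0,"claw":1}]' 20
python3 -m pendant '[{"linear":[0.0145,0.0275,0],"roll":0,"claw":1},{"linear":[0,0,-0.02],"roll":0,"claw":1},{"linear":[0,0,-0.025],"roll":0,"claw":1},{"linear":[0,0,-0.025],"roll":0,"claw":1},{"linear":[0,0,0],"roll":0,"claw":1}]' 20
python3 -m pendant '[{"linear":[0,0,0],"roll":0,"claw":0.4},{"linear":[0,0,0],"roll":0,"claw":0.4},{"linear":[0,0,0],"roll":0,"claw":0.4},{"linear":[0,0,0],"roll":0,"claw":0.4},{"linear":[0,0,0],"roll":0,"claw":0.4}]' 20
python3 -m pendant '[{"linear":[0,0,0],"roll":0,"claw":0.4},{"linear":[0,0,0.004],"roll":0,"claw":0.4},{"linear":[0,0,0.004],"roll":0,"claw":0.4},{"linear":[0,0,0.005],"roll":0,"claw":0.4},{"linear":[0,0,0.005],"roll":0,"claw":0.4}]' 20
python3 -m pendant '[{"linear":[0,0,0.003],"roll":0,"claw":0.4},{"linear":[0,0,0],"roll":0,"claw":0.3},{"linear":[0,0,0.004],"roll":0,"claw":0.3},{"linear":[0,0,0.005],"roll":0,"claw":0.3},{"linear":[0,0,0.003],"roll":0,"claw":0.3}]' 120
python3 - <<'E'
from h import *
meas(13.1,14); save(cam("side"),"s4.png",4,(190,100,350,220))
E
```

```text
time_s: 14.9
eef_pos: [0.5254, -0.1425, 0.0475]
tool_rot: [-1.26, 1.128, -1.127]
ft_force: [-0.2, -0.5, -3.5]
gripper_width: 0.0562
time_s: 15.32
eef_pos: [0.5222, -0.1411, 0.0645]
tool_rot: [-1.262, 1.136, -1.12]
ft_force: [-0.5, -0.4, -0.3]
gripper_width: 0.0852
time_s: 15.73
eef_pos: [0.5791, -0.0298, 0.1106]
tool_rot: [-1.307, 1.037, -1.042]
ft_force: [0.3, -0.7, 0.7]
gripper_width: 0.0854
time_s: 16.15
eef_pos: [0.5888, -0.0022, 0.0345]
tool_rot: [-1.313, 1.045, -1.033]
ft_force: [-0.9, 0.5, -1.2]
gripper_width: 0.0854
time_s: 16.57
eef_pos: [0.5939, -0.0034, 0.0415]
tool_rot: [-1.306, 1.036, -1.042]
ft_force: [0.4, 0.3, 3.4]
gripper_width: 0.0578
time_s: 16.98
eef_pos: [0.5908, -0.0029, 0.0563]
tool_rot: [-1.31, 1.041, -1.037]
ft_force: [0.7, 0.1, -5.5]
gripper_width: 0.0575
time_s: 17.4
eef_pos: [0.5923, -0.0031, 0.0729]
tool_rot: [-1.309, 1.039, -1.039]
ft_force: [0.4, 0.5, -4.8]
gripper_width: 0.0558
W 5.08 +- 0.14 FTmoment -0.265 +- 0.013 tau [ 1.0000e-03 -3.8950e+01 -2.6969e+01 -8.1000e-02  2.3400e-01  0.0000e+00] tau5/c 0.255 prev 0.2552
t 18.1 p [ 0.5921 -0.0031  0.0723] jawyaw -76.89 tooly [-0.  0. -1.] q6 1.17 F [ 0.185 -0.363 -5.428] M [ 0.0688 -0.2389  0.0015] w 0.0558
```

View pics/s4.png

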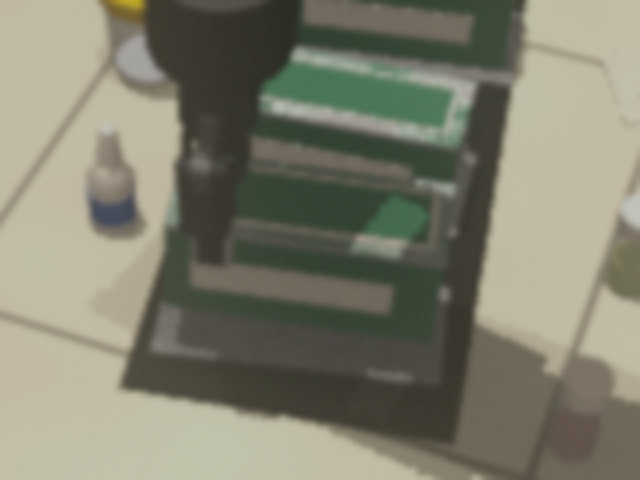

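```bash
python3 -m pendant '[{"linear":[0,0,-0.006],"roll":0,"claw":0.4},{"linear":[0,0,-0.003],"roll":0,"claw":0.4},{"linear":[0,0,-0.005],"roll":0,"claw":0.4},{"linear":[0,0,-0.005],"roll":0,"claw":0.4},{"linear":[0,0,-0.005],"roll":0,"claw":0.4}]' 20 >/dev/null
python3 -m pendant '[{"linear":[0,0,-0.005],"roll":0,"claw":0.4},{"linear":[0,0,-0.004],"roll":0,"claw":0.4},{"linear":[0,0,0],"roll":0,"claw":1},{"linear":[0,0,0],"roll":0,"claw":1},{"linear":[0.0195,0.0045,0.016],"roll":0,"claw":1}]' 20 >/dev/null
python3 -m pendant '[{"linear":[0,0,0],"roll":0,"claw":1},{"linear":[0,0,0],"roll":0,"claw":0.4},{"linear":[0,0,0],"roll":0,"claw":0.4},{"linear":[0,0,0],"roll":0,"claw":0.4},{"linear":[0,0,0],"roll":0,"claw":0.4}]' 20
python3 -c "from h import *; s=st(); print(s['tau'][4])"
python3 -m pendant '[{"linear":[0,0,0],"roll":0,"claw":0.4},{"linear":[0,0,0.004],"roll":0,"claw":0.4},{"linear":[0,0,0.004],"roll":0,"claw":0.4},{"linear":[0,0,0.004],"roll":0,"claw":0.4},{"linear":[0,0,0],"roll":0,"claw":0.4}]' 20
python3 -c "from h import *; s=st(); print(s['tau'][4])"
python3 -m pendant '[{"linear":[0,0,0],"roll":0,"claw":0.4},{"linear":[0,0,0.004],"roll":0,"claw":0.4},{"linear":[0,0,0.004],"roll":0,"claw":0.4},{"linear":[0,0,0],"roll":0,"claw":0.4},{"linear":[0,0,0],"roll":0,"claw":0.4}]' 20
python3 - <<'E'
from h import *
for i in range(3): c=cam("side")
s=st(); print(s['tau'][4]);save(c,"s5.png",4,(190,100,350,220))
E
```

```text
time_s: 19.4
eef_pos: [0.6109, 0.0013, 0.0549]
tool_rot: [-1.31, 1.04, -1.038]
ft_force: [-0.6, 0.5, 1.1]
gripper_width: 0.0573
t 19.4 p [0.6109 0.0013 0.0549] jawyaw -76.89 tooly [-0.  0. -1.] q6 1.18 F [-0.614  0.499  1.067] M [-0.0261  0.1015  0.0213] w 0.0573
-0.08163071237504482
time_s: 19.82
eef_pos: [0.6116, 0.0015, 0.0675]
tool_rot: [-1.308, 1.039, -1.039]
ft_force: [0.7, 0.0, -3.6]
gripper_width: 0.0568
t 19.8167 p [0.6116 0.0015 0.0675] jawyaw -76.9 tooly [ 0.  0. -1.] q6 1.18 F [ 0.71   0.025 -3.598] M [ 0.1166 -0.0917 -0.0356] w 0.0568
0.1631983369588852
time_s: 20.23
eef_pos: [0.6123, 0.0014, 0.076]
tool_rot: [-1.308, 1.038, -1.04]
ft_force: [1.2, 0.7, -3.9]
gripper_width: 0.0576
t 20.3833 p [0.6124 0.0014 0.0759] jawyaw -76.9 tooly [ 0. -0. -1.] q6 1.18 F [ 1.591  0.27  -2.457] M [ 1.451e-01 -3.409e-01  3.000e-04] w 0.057
0.3869328461587429
```

View pics/s5.png

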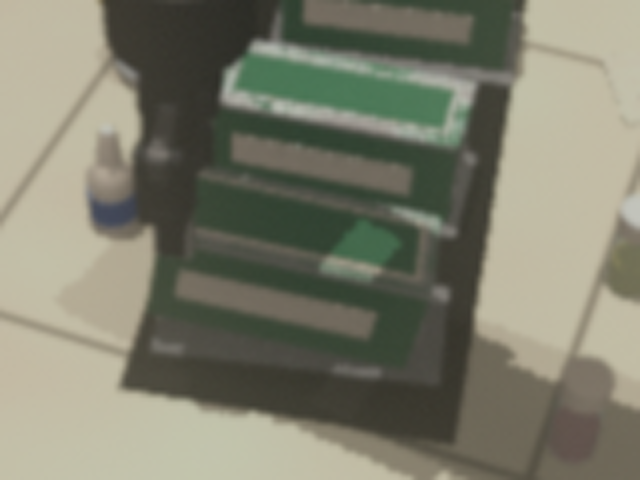

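```bash
python3 -m pendant '[{"linear":[0,0,0],"roll":0,"claw":0.3},{"linear":[0,0,0],"roll":0,"claw":0.3},{"linear":[0,0,0.004],"roll":0,"claw":0.3},{"linear":[0,0,0.005],"roll":0,"claw":0.3},{"linear":[0,0,0.003],"roll":0,"claw":0.3}]' 120 >/dev/null
python3 - <<'E'
from h import *
meas(13.1,12)
# tilt via side cam: project tin model edges: compare label (grey strip) line endpoints
c=cam("side");cv2.imwrite("pics/raw6.png",c["image"][:,:,::-1])
a=np.radians(13.1);ux=np.array([np.cos(a),np.sin(a),0]);uy=np.array([-np.sin(a),np.cos(a),0])
s=env.get_state();g=np.array(s["eef_pos"])+[0,0,.014+.0]  # approx grip height: tin top is 14mm above tip
for th in (0,3,6,9,12,15):
    t=np.radians(th);X=ux*np.cos(t)+np.array([0,0,1])*np.sin(t);Z=-ux*np.sin(t)+np.array([0,0,1])*np.cos(t)
    f=lambda x,z:proj(c,g+X*(x-67)/1000+uy*.029+Z*(z-66)/1000)
    print(th,[((f(x,z)-[190,100])*4).round().astype(int).tolist() for x,z in ((75,0),(-75,0),(-75,66))],"nose z",((g+X*(-.142)-Z*.066)[2]).round(4))
save(c,"s6.png",4,(190,100,350,220))
E
```

```text
W 5.275 +- 0.18 FTmoment -0.372 +- 0.007 tau [ 2.0000e-03 -4.0274e+01 -2.7579e+01 -1.2000e-01  3.5300e-01  1.0000e-03] tau5/c 0.3815 prev 0.3828
t 21.4 p [0.6116 0.0014 0.0872] jawyaw -76.89 tooly [-0.  0. -1.] q6 1.18 F [-0.307  0.365 -4.883] M [ 0.0286 -0.3563  0.0205] w 0.0539
0 [[163, 301], [432, 333], [443, 251]] nose z 0.0353
3 [[157, 300], [424, 341], [441, 261]] nose z 0.0279
6 [[151, 298], [415, 349], [439, 270]] nose z 0.0208
9 [[145, 297], [407, 356], [436, 279]] nose z 0.0139
12 [[139, 295], [397, 362], [432, 288]] nose z 0.0072
15 [[133, 293], [387, 368], [427, 297]] nose z 0.0007
```

View pics/s6.png

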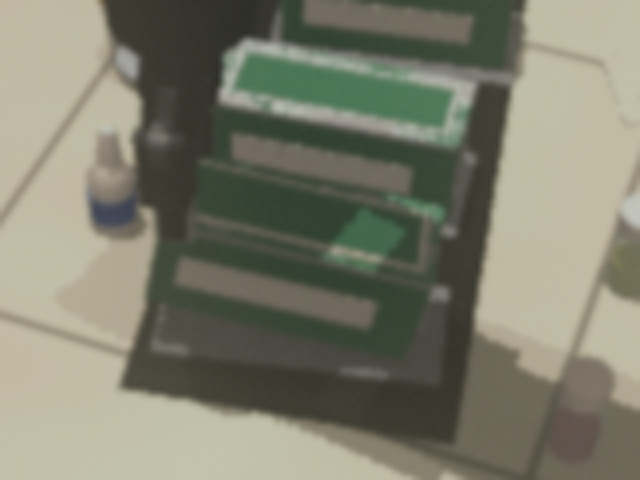

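```bash
python3 -m pendant '[{"linear":[0,0,-0.006],"roll":0,"claw":0.4},{"linear":[0,0,-0.004],"roll":0,"claw":0.4},{"linear":[0,0,-0.004],"roll":0,"claw":0.4},{"linear":[0,0,-0.004],"roll":0,"claw":0.4},{"linear":[0,0,-0.005],"roll":0,"claw":0.4}]' 20
python3 -m pendant '[{"linear":[0,0,-0.005],"roll":0,"claw":0.4},{"linear":[0,0,-0.004],"roll":0,"claw":0.4},{"linear":[0,0,0],"roll":0,"claw":1},{"linear":[0,0,0],"roll":0,"claw":1},{"linear":[-0.029,-0.0068,0],"roll":0,"claw":1}]' 20
python3 -m pendant '[{"linear":[-0.034,-0.008,0],"roll":0,"claw":1},{"linear":[-0.034,-0.008,0],"roll":0,"claw":1},{"linear":[-0.033,-0.0077,0],"roll":0,"claw":1},{"linear":[0,0,0],"roll":0,"claw":1},{"linear":[0,0,0],"roll":0,"claw":0.4}]' 20
python3 -m pendant '[{"linear":[0,0,0],"roll":0,"claw":0.4},{"linear":[0,0,0],"roll":0,"claw":0.4},{"linear":[0,0,0],"roll":0,"claw":0.4},{"linear":[0,0,0.004],"roll":0,"claw":0.4},{"linear":[0,0,0.004],"roll":0,"claw":0.4}]' 20
python3 -m pendant '[{"linear":[0,0,0.004],"roll":0,"claw":0.4},{"linear":[0,0,0.004],"roll":0,"claw":0.4},{"linear":[0,0,0.004],"roll":0,"claw":0.4},{"linear":[0,0,0],"roll":0,"claw":0.4},{"linear":[0,0,0],"roll":0,"claw":0.4}]' 20
python3 -m pendant '[{"linear":[0,0,0],"roll":0,"claw":0.3},{"linear":[0,0,0],"roll":0,"claw":0.3},{"linear":[0,0,0.004],"roll":0,"claw":0.3},{"linear":[0,0,0.005],"roll":0,"claw":0.3},{"linear":[0,0,0.003],"roll":0,"claw":0.3}]' 120
python3 - <<'E'
from h import *
meas(13.1,12)
c=cam("side");save(c,"s7.png",4,(190,100,350,220))
E
```

```text
time_s: 21.87
eef_pos: [0.6147, 0.0014, 0.0671]
tool_rot: [-1.304, 1.035, -1.043]
ft_force: [6.3, 2.1, 6.6]
gripper_width: 0.0543
time_s: 22.28
eef_pos: [0.5858, -0.0056, 0.0562]
tool_rot: [-1.307, 1.035, -1.041]
ft_force: [-0.6, -0.6, 1.4]
gripper_width: 0.0848
time_s: 22.7
eef_pos: [0.4789, -0.029, 0.0544]
tool_rot: [-1.31, 1.042, -1.038]
ft_force: [0.9, 0.2, -0.4]
gripper_width: 0.0753
time_s: 23.12
eef_pos: [0.4813, -0.0287, 0.0626]
tool_rot: [-1.31, 1.041, -1.037]
ft_force: [-0.7, 0.0, -4.5]
gripper_width: 0.0572
time_s: 23.53
eef_pos: [0.4815, -0.0291, 0.0755]
tool_rot: [-1.309, 1.039, -1.039]
ft_force: [-1.5, -1.5, -3.7]
gripper_width: 0.0571
time_s: 23.95
eef_pos: [0.4813, -0.0291, 0.0875]
tool_rot: [-1.31, 1.04, -1.038]
ft_force: [0.7, 0.9, -6.4]
gripper_width: 0.0537
W 5.173 +- 0.12 FTmoment 0.412 +- 0.011 tau [ 1.0000e-03 -2.8955e+01 -2.7440e+01  1.6800e-01 -3.6900e-01 -0.0000e+00] tau5/c -0.4204 prev -0.4198
t 24.55 p [ 0.4816 -0.0291  0.0872] jawyaw -76.89 tooly [-0.  0. -1.] q6 1.07 F [-0.019  0.125 -4.994] M [-0.1248  0.4804 -0.0493] w 0.0537
```

```bash
python3 -m pendant '[{"linear":[0,0,0.02],"roll":0,"claw":0.3},{"linear":[0,0,0.03],"roll":0,"claw":0.3},{"linear":[0,0,0.03],"roll":0,"claw":0.3},{"linear":[0.003,0.01,0.02],"roll":0,"claw":0.3},{"linear":[0.006,0.02,0],"roll":-0.03,"claw":0.3}]' 120 >/dev/null
python3 -m pendant '[{"linear":[0.009,0.028,0],"roll":-0.03,"claw":0.3},{"linear":[0.009,0.028,0],"roll":-0.03,"claw":0.3},{"linear":[0.009,0.028,0],"roll":-0.03,"claw":0.3},{"linear":[0.009,0.028,0],"roll":-0.03,"claw":0.3},{"linear":[0.009,0.028,0],"roll":-0.03,"claw":0.3}]' 120 >/dev/null
python3 -m pendant '[{"linear":[0.009,0.028,0],"roll":-0.03,"claw":0.3},{"linear":[0.009,0.028,0],"roll":-0.03,"claw":0.3},{"linear":[0.009,0.028,0],"roll":-0.03,"claw":0.3},{"linear":[0.009,0.028,0],"roll":-0.03,"claw":0.3},{"linear":[0.009,0.028,0],"roll":-0.03,"claw":0.3}]' 120
python3 -m pendant '[{"linear":[0.009,0.028,0],"roll":-0.03,"claw":0.3},{"linear":[0.009,0.025,0],"roll":-0.03,"claw":0.3},{"linear":[0.008,0.02,0],"roll":-0.03,"claw":0.3},{"linear":[0.004,0.008,0],"roll":-0.004,"claw":0.3},{"linear":[0,0,0],"roll":0,"claw":0.3}]' 120
python3 - <<'E'
from h import *
for n in ("top","side"): 
    c=cam(n); cv2.imwrite("pics/raw_%s.png"%n,c["image"][:,:,::-1])
st()
a=cv2.imread("pics/raw_top.png")[110:250,40:220]; b=cv2.imread("pics/raw_side.png")[150:384,90:290]
cv2.imwrite("pics/hov.png",np.hstack([cv2.resize(x,(400,int(400*x.shape[0]/x.shape[1])))[:310] if 0 else cv2.resize(x,(390,420)) for x in (a,b)]))
E
```

```text
time_s: 25.85
eef_pos: [0.5805, 0.2826, 0.1866]
tool_rot: [-1.159, 1.286, -1.283]
ft_force: [0.8, -0.1, -4.8]
gripper_width: 0.0537
time_s: 26.27
eef_pos: [0.6107, 0.3638, 0.1864]
tool_rot: [-1.112, 1.351, -1.349]
ft_force: [-1.2, -0.4, -5.9]
gripper_width: 0.0543
t 26.3667 p [0.6101 0.3613 0.1864] jawyaw -101.16 tooly [-0. -0. -1.] q6 2.16 F [ 0.396 -0.847 -5.485] M [ 0.0869  0.4011 -0.0411] w 0.0534
```

View pics/hov.png

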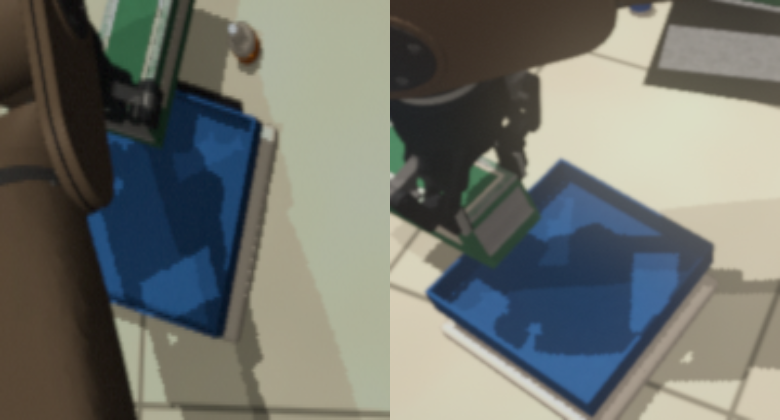

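```bash
python3 -m pendant '[{"linear":[0,0,-0.01],"roll":0,"claw":0.3},{"linear":[0,0,-0.012],"roll":0,"claw":0.3},{"linear":[0,0,-0.01],"roll":0,"claw":0.3},{"linear":[0,0,0],"roll":0,"claw":0.3},{"linear":[0,0,0],"roll":0,"claw":0.3}]' 120
python3 -c "from h import *; s=st(); print(np.round(s['tau'],3))"
python3 -m pendant '[{"linear":[0,0,-0.008],"roll":0,"claw":0.3},{"linear":[0,0,-0.008],"roll":0,"claw":0.3},{"linear":[0,0,-0.004],"roll":0,"claw":0.3},{"linear":[0,0,0],"roll":0,"claw":0.3},{"linear":[0,0,0],"roll":0,"claw":0.3}]' 120
python3 -c "from h import *; s=st(); print(np.round(s['tau'],3))"
python3 -m pendant '[{"linear":[0,0,-0.006],"roll":0,"claw":0.3},{"linear":[0,0,-0.006],"roll":0,"claw":0.3},{"linear":[0,0,-0.004],"roll":0,"claw":0.3},{"linear":[0,0,0],"roll":0,"claw":0.3},{"linear":[0,0,0],"roll":0,"claw":0.3}]' 120
python3 -c "from h import *; s=st(); print(np.round(s['tau'],3))"
```

```text
time_s: 26.78
eef_pos: [0.6095, 0.3608, 0.1531]
tool_rot: [-1.115, 1.354, -1.352]
ft_force: [0.2, -0.7, -5.4]
gripper_width: 0.0537
t 26.7833 p [0.6095 0.3608 0.1531] jawyaw -101.22 tooly [-0. -0. -1.] q6 2.16 F [ 0.225 -0.742 -5.387] M [0.0778 0.403  0.0897] w 0.0537
[-4.4000e-02 -4.7838e+01 -3.0616e+01 -1.9900e-01 -3.9200e-01 -1.0000e-03]
time_s: 27.2
eef_pos: [0.611, 0.3619, 0.1355]
tool_rot: [-1.11, 1.351, -1.352]
ft_force: [0.5, -1.1, -2.7]
gripper_width: 0.0532
t 27.2 p [0.611  0.3619 0.1355] jawyaw -101.18 tooly [ 0. -0. -1.] q6 2.16 F [ 0.5   -1.105 -2.729] M [-0.0254  0.1806 -0.0195] w 0.0532
[ 5.4200e-01 -4.6507e+01 -2.8750e+01 -1.0000e-02 -1.4700e-01 -2.1000e-02]
time_s: 27.62
eef_pos: [0.6112, 0.3623, 0.1219]
tool_rot: [-1.109, 1.351, -1.352]
ft_force: [-2.3, -1.1, 5.2]
gripper_width: 0.0536
t 27.6167 p [0.6112 0.3623 0.1219] jawyaw -101.17 tooly [ 0.  0. -1.] q6 2.16 F [-2.254 -1.084  5.243] M [-0.1916  0.6791 -0.0386] w 0.0536
[-3.5000e-02 -4.1803e+01 -2.6300e+01 -7.0000e-02 -9.0100e-01 -4.4000e-02]
```

```bash
python3 -m pendant '[{"linear":[-0.004,0.001,-0.002],"roll":0,"claw":0.3},{"linear":[-0.005,0.001,-0.003],"roll":0,"claw":0.3},{"linear":[-0.0035,0.0007,-0.0026],"roll":0,"claw":0.3},{"linear":[-0.0037,0.0007,-0.0026],"roll":0,"claw":0.3},{"linear":[0,0,0],"roll":0,"claw":0.3}]' 30
python3 -c "from h import *; s=st(); print(np.round(s['tau'],3))"
python3 -m pendant '[{"linear":[-0.0032,0.0006,-0.003],"roll":0,"claw":0.3},{"linear":[-0.0032,0.0006,-0.003],"roll":0,"claw":0.3},{"linear":[-0.0026,0.0005,-0.0032],"roll":0,"claw":0.3},{"linear":[0,0,0],"roll":0,"claw":0.3},{"linear":[0,0,0],"roll":0,"claw":0.3}]' 30
python3 - <<'E'
from h import *
c=cam("side");save(c,"pour1.png",3,(60,120,300,320));s=st(); print(np.round(s['tau'],3))
E
```

```text
time_s: 28.03
eef_pos: [0.6012, 0.3644, 0.1166]
tool_rot: [-1.096, 1.336, -1.359]
ft_force: [5.5, -6.9, 11.7]
gripper_width: 0.0537
t 28.0333 p [0.6012 0.3644 0.1166] jawyaw -101.1 tooly [ 0.02 -0.   -1.  ] q6 2.17 F [ 5.54  -6.944 11.654] M [-1.5998 -1.4066 -0.2499] w 0.0537
[  6.356 -35.055 -19.366   2.274   0.779  -0.199]
time_s: 28.45
eef_pos: [0.5926, 0.3672, 0.1109]
tool_rot: [-1.094, 1.339, -1.358]
ft_force: [-2.5, -7.3, 22.5]
gripper_width: 0.0537
t 28.5 p [0.5926 0.3672 0.1109] jawyaw -101.22 tooly [ 0.02  0.   -1.  ] q6 2.18 F [-2.361 -6.736 22.287] M [-1.5147 -0.4282 -0.5698] w 0.0538
[  3.943 -28.651 -17.812   1.504  -0.578  -0.51 ]
```

View pics/pour1.png

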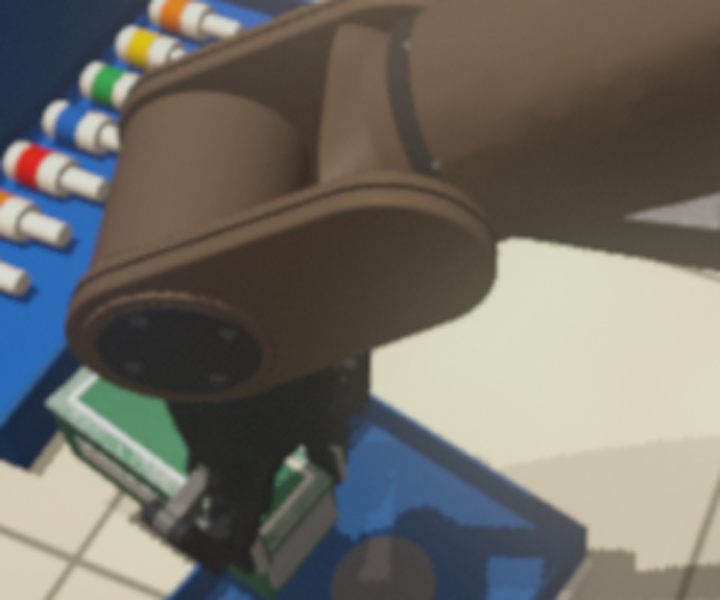

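```bash
python3 -m pendant '[{"linear":[0,0,0],"roll":0,"claw":0.65},{"linear":[0,0,0],"roll":0,"claw":0.65},{"linear":[0,0,0],"roll":0,"claw":0.65},{"linear":[0,0,0],"roll":0,"claw":0.655},{"linear":[0,0,0],"roll":0,"claw":0.655}]' 30
python3 -c "from h import *; s=st(); print(np.round(s['tau'],3))"
```

```text
time_s: 28.92
eef_pos: [0.5878, 0.3685, 0.1068]
tool_rot: [-1.103, 1.348, -1.351]
ft_force: [-6.5, -1.3, 15.5]
gripper_width: 0.0564
t 28.9167 p [0.5878 0.3685 0.1068] jawyaw -101.15 tooly [ 0.01  0.   -1.  ] q6 2.18 F [-6.528 -1.333 15.529] M [-0.3629  0.6262 -0.0571] w 0.0564
[-1.5980e+00 -3.3958e+01 -2.2630e+01 -6.5000e-02 -1.2870e+00 -2.5000e-02]
```

```bash
cat >> h.py <<'E'
def tilt(r=(.636,.355),rim=.062,h=.058):
    s=env.get_state();p=np.array(s["eef_pos"]);dx=(p[0]-r[0])*.981-(p[1]-r[1])*.192;dz=p[2]+.007-rim
    m=np.hypot(dx,dz);b=np.arctan2(-dx,dz)
    th=b-np.arccos(min(1,h/m));print("rel",round(dx*1e3,1),round(dz*1e3,1),"tilt",round(np.degrees(th),1),"a",round(1e3*(-dx*np.cos(th)-dz*np.sin(th)),1));st()
E
python3 -m pendant '[{"linear":[-0.0015,0.0003,-0.0033],"roll":0,"claw":0.66},{"linear":[-0.0015,0.0003,-0.0033],"roll":0,"claw":0.66},{"linear":[-0.0015,0.0003,-0.0033],"roll":0,"claw":0.66},{"linear":[0,0,0],"roll":0,"claw":0.66},{"linear":[0,0,0],"roll":0,"claw":0.66}]' 30 >/dev/null
python3 -c "from h import *; tilt()"
python3 -m pendant '[{"linear":[-0.002,0.0004,-0.003],"roll":0,"claw":0.66},{"linear":[-0.002,0.0004,-0.003],"roll":0,"claw":0.66},{"linear":[-0.002,0.0004,-0.003],"roll":0,"claw":0.66},{"linear":[0,0,0],"roll":0,"claw":0.66},{"linear":[0,0,0],"roll":0,"claw":0.66}]' 30 >/dev/null
python3 -c "from h import *; tilt()"
```

```text
rel -57.9 39.9 tilt 21.0 a 39.7
t 29.3333 p [0.58   0.37   0.0949] jawyaw -101.15 tooly [-0.  0. -1.] q6 2.18 F [-12.126  -0.356  14.692] M [-0.1933  1.588  -0.102 ] w 0.0566
rel -63.9 29.6 tilt 30.6 a 39.9
t 29.75 p [0.5741 0.3712 0.0846] jawyaw -101.14 tooly [-0.  0. -1.] q6 2.19 F [-9.056  1.253 11.238] M [ 0.0748  1.1408 -0.0064] w 0.0567
```

```bash
python3 -m pendant '[{"linear":[-0.0008,0.0002,-0.0025],"roll":0,"claw":0.66},{"linear":[-0.0008,0.0002,-0.0025],"roll":0,"claw":0.66},{"linear":[-0.0008,0.0002,-0.0025],"roll":0,"claw":0.66},{"linear":[0,0,-0.002],"roll":0,"claw":0.66},{"linear":[0,0,0],"roll":0,"claw":0.66}]' 30 >/dev/null
python3 -c "from h import *; tilt()"
python3 -m pendant '[{"linear":[0,0,-0.0025],"roll":0,"claw":0.66},{"linear":[0,0,-0.0025],"roll":0,"claw":0.66},{"linear":[0,0,-0.002],"roll":0,"claw":0.66},{"linear":[0,0,0],"roll":0,"claw":0.66},{"linear":[0,0,0],"roll":0,"claw":0.66}]' 30 >/dev/null
python3 - <<'E'
from h import *
tilt()
F=[]
for i in range(5): cam("side");F.append(env.get_state()["ft_force"])
print(np.mean(F,0).round(2)); c=cam("side"); cv2.imwrite("pics/raw8.png",c["image"][:,:,::-1])
E
```

```text
rel -68.1 19.1 tilt 39.4 a 40.5
t 30.1667 p [0.5699 0.372  0.0741] jawyaw -101.14 tooly [-0.01  0.   -1.  ] q6 2.19 F [-13.509   0.918  11.981] M [ 0.1666  1.5995 -0.0511] w 0.0564
rel -69.2 14.1 tilt 43.7 a 40.3
t 30.5833 p [0.5689 0.3723 0.0691] jawyaw -101.18 tooly [-0.01  0.   -1.  ] q6 2.19 F [-19.689   0.39   20.265] M [-0.1854  2.6361 -0.256 ] w 0.0567
[-19.43   0.24  19.91]
```

```bash
python3 -m pendant '[{"linear":[0.002,-0.0004,0],"roll":0,"claw":0.66},{"linear":[0.002,-0.0004,0],"roll":0,"claw":0.66},{"linear":[0.002,-0.0004,-0.001],"roll":0,"claw":0.66},{"linear":[0.001,-0.0002,-0.001],"roll":0,"claw":0.66},{"linear":[0,0,0],"roll":0,"claw":0.66}]' 30 >/dev/null
python3 - <<'E'
from h import *
tilt()
F=[]
for i in range(5): cam("side");F.append(env.get_state()["ft_force"])
print(np.mean(F,0).round(2)); tilt()
for n in("side","top"):
    c=cam(n); cv2.imwrite("pics/raw9%s.png"%n,c["image"][:,:,::-1])
    h0=cv2.cvtColor(c["image"],cv2.COLOR_RGB2HSV)
    P=np.array([proj(c,(x,y,.04)) for x,y in ((.64,.41),(.61,.26),(.46,.29),(.495,.445))]).astype(np.int32)
    m=np.zeros(h0.shape[:2],np.uint8);cv2.fillPoly(m,[P],255)
    g=cv2.inRange(h0,(0,0,60),(180,90,255))&m
    k,l,s,ce=cv2.connectedComponentsWithStats(g)
    print(n,P.tolist(),[(s[i].tolist()) for i in range(1,k) if s[i][4]>15])
E
```

```text
rel -68.6 13.4 tilt 45.1 a 38.9
t 31.3 p [0.5695 0.3724 0.0684] jawyaw -101.22 tooly [-0.03  0.   -1.  ] q6 2.19 F [-37.731   1.487  33.315] M [-0.1034  5.4619 -0.4199] w 0.0567
[-37.62   0.89  33.45]
rel -68.6 13.3 tilt 45.1 a 38.9
t 31.55 p [0.5695 0.3724 0.0683] jawyaw -101.2 tooly [-0.02  0.   -1.  ] q6 2.19 F [-37.939   0.893  32.722] M [-0.1358  5.4221 -0.4195] w 0.0565
side [[126, 323], [183, 257], [251, 298], [194, 377]] [[172, 257, 21, 14, 91], [196, 265, 56, 49, 499], [148, 287, 58, 63, 1704], [129, 302, 16, 20, 71], [140, 313, 6, 6, 25]]
top [[98, 141], [160, 155], [145, 218], [80, 202]] [[112, 144, 7, 21, 116], [122, 147, 4, 13, 36], [112, 168, 12, 4, 35], [85, 175, 6, 10, 28], [107, 177, 15, 7, 52]]
```

```bash
python3 -m pendant '[{"linear":[-0.004,0.0008,0.002],"roll":0,"claw":0.66},{"linear":[-0.003,0.0006,0.003],"roll":0,"claw":0.66},{"linear":[0,0,0.003],"roll":0,"claw":0.66},{"linear":[0,0,0],"roll":0,"claw":0.66},{"linear":[0,0,0],"roll":0,"claw":0.66}]' 30 >/dev/null
python3 -c "from h import *; tilt()"
python3 -m pendant '[{"linear":[0,0,0],"roll":0,"claw":0.3},{"linear":[0,0,0],"roll":0,"claw":0.3},{"linear":[0,0,0.01],"roll":0,"claw":0.3},{"linear":[0,0,0.012],"roll":0,"claw":0.3},{"linear":[0,0,0.013],"roll":0,"claw":0.3}]' 120 >/dev/null
python3 -m pendant '[{"linear":[0,0,0.013],"roll":0,"claw":0.3},{"linear":[0,0,0.013],"roll":0,"claw":0.3},{"linear":[0,0,0],"roll":0,"claw":0.3},{"linear":[0,0,0],"roll":0,"claw":0.3},{"linear":[0,0,0],"roll":0,"claw":0.3}]' 120 >/dev/null
python3 - <<'E'
from h import *
meas(-11.2,8)
for n in("side","top"):
    c=cam(n); cv2.imwrite("pics/raw10%s.png"%n,c["image"][:,:,::-1])
E
```

```text
rel -68.0 15.3 tilt 43.6 a 38.7
t 32.0667 p [0.5699 0.3714 0.0703] jawyaw -101.13 tooly [-0.  0. -1.] q6 2.19 F [-6.469  3.94   0.116] M [0.6231 1.0537 0.1657] w 0.0565
W 3.412 +- 0.22 FTmoment 0.211 +- 0.01 tau [-7.0000e-03 -4.4751e+01 -2.8996e+01 -1.1700e-01 -1.7400e-01  0.0000e+00] tau5/c -0.2134 prev -0.2123
t 33.3 p [0.5724 0.3696 0.131 ] jawyaw -101.19 tooly [-0. -0. -1.] q6 2.19 F [-0.216 -0.103 -3.467] M [ 0.0632  0.1695 -0.0246] w 0.055
```

```bash
cat > sink.py <<'E'
from h import *
import sys
def sink(img,c):
    a=cv2.resize(cv2.imread("pics/side0.png"),(512,384),interpolation=cv2.INTER_AREA)
    E=lambda x:x[:,:,0].astype(np.float32)-x[:,:,2].astype(np.float32)   # blue-red
    for nm,p in (("R",(.618,.251)),("B",(.452,.284))):
        u,v=proj(c,(*p,.098)); d=(np.array(proj(c,(*p,.088)))-(u,v))/10
        T=E(a)[int(v)-11:int(v)+14,int(u)-14:int(u)+14] if nm=="R" else E(a)[int(v)-16:min(384,int(v)+9),int(u)-14:int(u)+14]
        y0,x0=(int(v)-11,int(u)-14) if nm=="R" else (int(v)-16,int(u)-14)
        best=[]
        for mm in np.arange(-3,38,.5):
            M=np.float32([[1,0,x0+d[0]*mm],[0,1,y0+d[1]*mm]])
            S=cv2.warpAffine(E(img),M,(T.shape[1],T.shape[0]),flags=cv2.INTER_LINEAR|cv2.WARP_INVERSE_MAP)
            best.append((float(np.corrcoef(S.ravel(),T.ravel())[0,1]),float(mm)))
        print(nm,(round(u),round(v)),d.round(3),sorted(best)[::-1][:4])
if __name__=="__main__":
    c=cam("side")
    for f in sys.argv[1:]: print(f); sink(cv2.imread(f),c)
E
python3 sink.py pics/raw6.png pics/raw_side.png pics/raw9side.png pics/raw10side.png
```

```text
pics/raw6.png
R (179, 235) [0.066 0.307] [(0.9987323376924386, 0.0), (0.9983346597377993, 0.5), (0.9977010685763695, -0.5), (0.994830782171456, 1.0)]
B (258, 282) [-0.011  0.283] [(0.9988111596134859, 0.0), (0.9984416220640004, 0.5), (0.9980750517295668, -0.5), (0.9965810113286903, 1.0)]
pics/raw_side.png
R (179, 235) [0.066 0.307] [(0.9969127374420662, 0.5), (0.9961033242880132, 1.0), (0.9948284952424258, 0.0), (0.9925394421660645, 1.5)]
B (258, 282) [-0.011  0.283] [(0.9737839596601311, 3.0), (0.9735037506807213, 2.5), (0.9734004971625895, 3.5), (0.972377825874831, 2.0)]
pics/raw9side.png
R (179, 235) [0.066 0.307] [(0.63545977053486, 37.5), (0.626553815003613, 37.0), (0.6031745227415426, 36.5), (0.6016170782059589, 21.5)]
B (258, 282) [-0.011  0.283] [(0.9681192179934243, 37.0), (0.9678259130059039, 37.5), (0.9676034733257561, 36.5), (0.9661734570680566, 36.0)]
pics/raw10side.png
R (179, 235) [0.066 0.307] [(0.738687381250924, -3.0), (0.7380471001269323, -2.5), (0.7363577082814271, -2.0), (0.7335591592238851, -1.5)]
B (258, 282) [-0.011  0.283] [(0.9656253455743977, 21.5), (0.965054916042836, 22.0), (0.9650251914738514, 21.0), (0.9635031719988788, 22.5)]
```

```bash
python3 -m pendant '[{"linear":[0,0,0],"roll":0,"claw":0.65},{"linear":[0,0,0],"roll":0,"claw":0.66},{"linear":[0,0,0],"roll":0,"claw":0.66},{"linear":[0,0,0],"roll":0,"claw":0.66},{"linear":[0,0,0],"roll":0,"claw":0.66}]' 20 >/dev/null
python3 - <<'E'
from h import *
s=st();print(np.round(s["tau"],3));c=cam("side");cv2.imwrite("pics/raw11side.png",c["image"][:,:,::-1])
import sink;sink.sink(cv2.imread("pics/raw11side.png"),c)
# tilt fit from top camera: green mask vs model silhouette
t=cam("top");cv2.imwrite("pics/raw11top.png",t["image"][:,:,::-1])
def fit(t,s):
    a=np.radians(-11.2);ux=np.array([np.cos(a),np.sin(a),0]);uy=np.array([-np.sin(a),np.cos(a),0]);z=np.array([0,0,1.])
    g=np.array(s["eef_pos"])+[0,0,.007]
    for th in range(-20,56,5):
        q=np.radians(th);X=ux*np.cos(q)+z*np.sin(q);Z=-ux*np.sin(q)+z*np.cos(q)
        f=lambda x,y,zz:proj(t,g+X*x+uy*y+Z*zz)
        print(th,"tail top",[f(.141,y,.008).round().astype(int).tolist() for y in(.029,-.029)],"tail bot",[f(.141,y,-.058).round().astype(int).tolist() for y in(.029,-.029)])
fit(t,s)
h0=cv2.cvtColor(t["image"],cv2.COLOR_RGB2HSV);m=cv2.inRange(h0,(45,70,25),(90,255,255))
m[:, 240:]=0
ys,xs=np.nonzero(m[60:200,60:200]);print("green n",len(xs))
for r in range(60,190,4): 
    x=np.nonzero(m[r,60:230])[0]+60
    if len(x)>2: print(r,x.min(),x.max(),len(x),end=" | ")
E
```

```text
t 33.8667 p [0.5726 0.3697 0.1315] jawyaw -101.18 tooly [ 0.  0. -1.] q6 2.19 F [ 0.222 -0.612 -3.282] M [ 0.0511  0.2288 -0.0144] w 0.0566
[ 1.0000e-03 -4.4814e+01 -2.9080e+01 -1.1700e-01 -1.7900e-01  0.0000e+00]
R (179, 235) [0.066 0.307] [(0.7336930538014586, -3.0), (0.7325627653126388, -2.5), (0.7302137888816714, -2.0), (0.7267415354826233, -1.5)]
B (258, 282) [-0.011  0.283] [(0.964384755918013, 21.5), (0.9640288396101293, 22.0), (0.9635114275095266, 21.0), (0.9627297187905025, 22.5)]
-20 tail top [[108, 107], [133, 112]] tail bot [[114, 122], [138, 127]]
-15 tail top [[106, 104], [131, 110]] tail bot [[114, 118], [137, 123]]
-10 tail top [[105, 102], [130, 108]] tail bot [[113, 114], [137, 119]]
-5 tail top [[103, 100], [129, 106]] tail bot [[112, 110], [136, 115]]
0 tail top [[101, 99], [127, 104]] tail bot [[111, 106], [135, 112]]
5 tail top [[99, 98], [125, 104]] tail bot [[109, 103], [134, 108]]
10 tail top [[96, 97], [123, 103]] tail bot [[108, 100], [133, 106]]
15 tail top [[94, 97], [121, 103]] tail bot [[106, 97], [132, 103]]
20 tail top [[91, 98], [119, 104]] tail bot [[104, 95], [130, 101]]
25 tail top [[89, 99], [116, 105]] tail bot [[102, 94], [128, 100]]
30 tail top [[86, 101], [114, 107]] tail bot [[100, 93], [126, 98]]
35 tail top [[83, 103], [111, 109]] tail bot [[97, 92], [124, 98]]
40 tail top [[80, 106], [109, 112]] tail bot [[95, 92], [122, 98]]
45 tail top [[77, 109], [106, 115]] tail bot [[92, 92], [120, 98]]
50 tail top [[74, 113], [104, 119]] tail bot [[89, 93], [117, 100]]
55 tail top [[72, 117], [101, 124]] tail bot [[86, 95], [114, 101]]
green n 1424
92 92 104 13 | 96 88 120 33 | 100 84 120 37 | 104 90 120 31 | 108 107 120 10 | 112 86 120 13 | 116 86 120 20 | 120 86 120 20 | 124 87 120 19 | 128 87 121 21 | 132 87 121 22 | 136 88 121 21 | 140 87 122 22 | 144 89 122 21 | 148 93 122 16 | 152 94 122 16 | 156 99 121 16 | 160 112 118 7 |
```

```bash
cat > tt.py <<'E'
from h import *
def tt():
    s=env.get_state();t=cam("top");h0=cv2.cvtColor(t["image"],cv2.COLOR_RGB2HSV);m=cv2.inRange(h0,(45,70,25),(90,255,255));m[:70]=0;m[:,:60]=0;m[:,150:]=0;m[135:]=0
    m=cv2.morphologyEx(m,cv2.MORPH_OPEN,np.ones((2,2)))
    print("maxx",np.nonzero(m.any(0))[0].max(),"minrow",np.nonzero(m.any(1))[0].min(),"row0 x",np.nonzero(m[np.nonzero(m.any(1))[0].min()+2])[0][[0,-1]])
    st()
tt()
E
python3 -m pendant '[{"linear":[0,0,0],"roll":0,"claw":0.665},{"linear":[0,0,0],"roll":0,"claw":0.67},{"linear":[0,0,0],"roll":0,"claw":0.67},{"linear":[0,0,0],"roll":0,"claw":0.67},{"linear":[0,0,0],"roll":0,"claw":0.67}]' 20 >/dev/null
python3 tt.py
python3 -m pendant '[{"linear":[0,0,0],"roll":0,"claw":0.674},{"linear":[0,0,0],"roll":0,"claw":0.674},{"linear":[0,0,0],"roll":0,"claw":0.674},{"linear":[0,0,0],"roll":0,"claw":0.674},{"linear":[0,0,0],"roll":0,"claw":0.674}]' 20 >/dev/null
python3 tt.py
```

```text
maxx 122 minrow 91 row0 x [ 93 105]
t 34.4333 p [0.5726 0.3697 0.1315] jawyaw -101.18 tooly [ 0.  0. -1.] q6 2.19 F [-0.278  0.189 -2.779] M [0.0032 0.2409 0.0179] w 0.0575
maxx 135 minrow 110 row0 x [109 123]
t 34.9 p [0.5728 0.3698 0.132 ] jawyaw -101.19 tooly [ 0.  0. -1.] q6 2.19 F [-0.13  -0.206 -0.942] M [-0.0181  0.0753 -0.0511] w 0.0577
```

```bash
python3 -m pendant '[{"linear":[0,0,0],"roll":0,"claw":0.3},{"linear":[0,0,0],"roll":0,"claw":0.3},{"linear":[0,0,0],"roll":0,"claw":0.3},{"linear":[0,0,0.01],"roll":0,"claw":0.3},{"linear":[0,0,0.015],"roll":0,"claw":0.3}]' 120 >/dev/null
python3 -m pendant '[{"linear":[0,0,0.015],"roll":0,"claw":0.3},{"linear":[0,0,0.015],"roll":0,"claw":0.3},{"linear":[0,0,0.005],"roll":0,"claw":0.3},{"linear":[0,0,0],"roll":0,"claw":0.3},{"linear":[0,0,0],"roll":0,"claw":0.3}]' 120 >/dev/null
python3 tt.py
python3 - <<'E'
from h import *
import sink
c=cam("side");cv2.imwrite("pics/raw12.png",c["image"][:,:,::-1]);sink.sink(cv2.imread("pics/raw12.png"),c)
E
```

```text
maxx 128 minrow 103 row0 x [ 99 112]
t 35.7833 p [0.5722 0.3696 0.1912] jawyaw -101.19 tooly [-0. -0. -1.] q6 2.19 F [-1.005 -0.809 -3.39 ] M [0.056  0.1949 0.0301] w 0.0552
R (179, 235) [0.066 0.307] [(0.7314228967375209, 21.0), (0.7310799273164075, 21.5), (0.7298218193269698, 20.5), (0.728881822071037, 22.0)]
B (258, 282) [-0.011  0.283] [(0.9603174753846103, 20.0), (0.960093104687073, 20.5), (0.9596807666629219, 19.5), (0.9589843961285406, 21.0)]
```

```bash
python3 -m pendant '[{"linear":[-0.003,-0.012,0],"roll":0.02,"claw":0.3},{"linear":[-0.006,-0.026,0],"roll":0.03,"claw":0.3},{"linear":[-0.0065,-0.0285,0],"roll":0.03,"claw":0.3},{"linear":[-0.0065,-0.0285,0],"roll":0.03,"claw":0.3},{"linear":[-0.0065,-0.0285,0],"roll":0.03,"claw":0.3}]' 120 >/dev/null
python3 -m pendant '[{"linear":[-0.0065,-0.0285,0],"roll":0.03,"claw":0.3},{"linear":[-0.0065,-0.0285,0],"roll":0.03,"claw":0.3},{"linear":[-0.0065,-0.0285,0],"roll":0.03,"claw":0.3},{"linear":[-0.0065,-0.0285,0],"roll":0.03,"claw":0.3},{"linear":[-0.0065,-0.0285,0],"roll":0.03,"claw":0.3}]' 120 >/dev/null
python3 -m pendant '[{"linear":[-0.0065,-0.0285,0],"roll":0.03,"claw":0.3},{"linear":[-0.0065,-0.0285,0],"roll":0.03,"claw":0.3},{"linear":[-0.0065,-0.0285,0],"roll":0.03,"claw":0.3},{"linear":[-0.006,-0.026,0],"roll":0.03,"claw":0.3},{"linear":[-0.003,-0.012,0],"roll":0.015,"claw":0.3}]' 120 >/dev/null
python3 -m pendant '[{"linear":[0,0,0],"roll":0,"claw":0.3},{"linear":[0,0,-0.02],"roll":0,"claw":0.3},{"linear":[0,0,-0.025],"roll":0,"claw":0.3},{"linear":[0,0,-0.025],"roll":0,"claw":0.3},{"linear":[0,0,0],"roll":0,"claw":0.3}]' 120 >/dev/null
python3 -c "from h import *; st(); c=cam('top');cv2.imwrite('pics/raw13.png',c['image'][:,:,::-1])"
```

```text
t 37.5 p [ 0.4784 -0.0182  0.1156] jawyaw -76.82 tooly [-0.01  0.   -1.  ] q6 1.09 F [-2.061  0.851 -5.507] M [0.0367 0.3027 0.0332] w 0.0547
```

```bash
python3 -m pendant '[{"linear":[0.003,-0.011,0],"roll":0,"claw":0.3},{"linear":[0,0,-0.02],"roll":0,"claw":0.3},{"linear":[0,0,-0.02],"roll":0,"claw":0.3},{"linear":[0,0,-0.006],"roll":0,"claw":0.3},{"linear":[0,0,0],"roll":0,"claw":0.3}]' 120
python3 -m pendant '[{"linear":[0,0,-0.003],"roll":0,"claw":0.655},{"linear":[0,0,-0.003],"roll":0,"claw":0.66},{"linear":[0,0,-0.003],"roll":0,"claw":0.665},{"linear":[0,0,0],"roll":0,"claw":0.665},{"linear":[0,0,0],"roll":0,"claw":0.665}]' 20
python3 -c "from h import *; st()"
```

```text
time_s: 37.97
eef_pos: [0.488, -0.0316, 0.0772]
tool_rot: [-1.307, 1.035, -1.041]
ft_force: [-0.4, 0.3, 3.2]
gripper_width: 0.0551
time_s: 38.38
eef_pos: [0.4873, -0.0312, 0.0676]
tool_rot: [-1.308, 1.036, -1.041]
ft_force: [0.0, -2.5, 2.4]
gripper_width: 0.0568
t 38.3833 p [ 0.4873 -0.0312  0.0676] jawyaw -76.85 tooly [ 0. -0. -1.] q6 1.07 F [ 0.041 -2.526  2.408] M [-0.3902 -0.2014 -0.1405] w 0.0568
```

```bash
python3 -m pendant '[{"linear":[0,0,-0.003],"roll":0,"claw":0.665},{"linear":[0,0,-0.003],"roll":0,"claw":0.665},{"linear":[0,0,-0.003],"roll":0,"claw":0.665},{"linear":[0,0,0],"roll":0,"claw":0.665},{"linear":[0,0,0],"roll":0,"claw":0.665}]' 20
python3 -m pendant '[{"linear":[0,0,-0.002],"roll":0,"claw":0.665},{"linear":[0,0,-0.002],"roll":0,"claw":0.665},{"linear":[0,0,0],"roll":0,"claw":0.665},{"linear":[0,0,0],"roll":0,"claw":0.665},{"linear":[0,0,0],"roll":0,"claw":0.665}]' 20
python3 - <<'E'
from h import *
st();c=cam("side");cv2.imwrite("pics/raw14.png",c["image"][:,:,::-1])
a=np.radians(13.1);ux=np.array([np.cos(a),np.sin(a),0]);uy=np.array([-np.sin(a),np.cos(a),0]);z=np.array([0,0,1.])
g=np.array(env.get_state()["eef_pos"])
for th in(-8,-4,0,4):
    q=np.radians(th);X=ux*np.cos(q)+z*np.sin(q);Z=-ux*np.sin(q)+z*np.cos(q)
    f=lambda x,zz:proj(c,g+X*x+uy*.029+Z*zz).round().astype(int).tolist()
    print(th,"nose top/bot",f(-.009,.0145),f(-.009,-.0515),"tail top/bot",f(.141,.0145),f(.141,-.0515))
h0=cv2.cvtColor(c["image"],cv2.COLOR_RGB2HSV);m=cv2.inRange(h0,(45,60,20),(90,255,255));
for x in range(226,306,6):
    y=np.nonzero(m[120:215,x])[0]+120; print(x,y.min() if len(y) else None,y.max() if len(y) else None,end=" | ")
E
```

```text
time_s: 38.8
eef_pos: [0.4857, -0.0305, 0.0569]
tool_rot: [-1.309, 1.039, -1.037]
ft_force: [-1.2, -0.0, 1.2]
gripper_width: 0.0569
time_s: 39.22
eef_pos: [0.486, -0.0306, 0.0534]
tool_rot: [-1.309, 1.038, -1.038]
ft_force: [-1.6, -0.2, 0.5]
gripper_width: 0.0567
t 39.2167 p [ 0.486  -0.0306  0.0534] jawyaw -76.82 tooly [-0.  0. -1.] q6 1.07 F [-1.585 -0.235  0.528] M [ 0.1102 -0.0271  0.1365] w 0.0567
-8 nose top/bot [297, 172] [298, 192] tail top/bot [229, 170] [234, 190]
-4 nose top/bot [297, 172] [297, 192] tail top/bot [229, 167] [232, 187]
0 nose top/bot [298, 172] [295, 192] tail top/bot [229, 164] [230, 184]
4 nose top/bot [298, 173] [294, 192] tail top/bot [229, 161] [228, 181]
226 None None | 232 None None | 238 151 160 | 244 151 160 | 250 120 161 | 256 120 185 | 262 120 173 | 268 120 186 | 274 120 187 | 280 120 186 | 286 136 187 | 292 181 189 | 298 None None | 304 None None |
```

```bash
python3 -m pendant '[{"linear":[0,0,0],"roll":0,"claw":0.75},{"linear":[0,0,0],"roll":0,"claw":1},{"linear":[0,0,0],"roll":0,"claw":1},{"linear":[0,0,0.01],"roll":0,"claw":1},{"linear":[0,0,0.03],"roll":0,"claw":1}]' 20 >/dev/null
python3 -m pendant '[{"linear":[0,0,0.04],"roll":0,"claw":1},{"linear":[0,0,0.04],"roll":0,"claw":1},{"linear":[-0.02,-0.03,0.015],"roll":0,"claw":1},{"linear":[-0.02,-0.035,0],"roll":0,"claw":1},{"linear":[-0.02,-0.035,0],"roll":0,"claw":1}]' 20 >/dev/null
python3 -m pendant '[{"linear":[-0.015,-0.035,0],"roll":0,"claw":1},{"linear":[-0.015,-0.035,0],"roll":0,"claw":1},{"linear":[-0.015,-0.035,0],"roll":0,"claw":1},{"linear":[-0.01,-0.035,0],"roll":0,"claw":1},{"linear":[-0.01,-0.035,0],"roll":0,"claw":1}]' 20 >/dev/null
python3 -m pendant '[{"linear":[0,-0.035,0],"roll":0,"claw":1},{"linear":[0,-0.035,0],"roll":0,"claw":1},{"linear":[0,-0.035,0],"roll":0,"claw":1},{"linear":[0,-0.02,0],"roll":0,"claw":1},{"linear":[0,0,0],"roll":0,"claw":1}]' 20
python3 - <<'E'
from h import *
import sink
c=cam("top");cv2.imwrite("pics/fin_top.png",c["image"][:,:,::-1])
hsv=cv2.cvtColor(c["image"],cv2.COLOR_RGB2HSV)
m=cv2.inRange(hsv,(60,80,70),(85,255,255));m=cv2.morphologyEx(m,cv2.MORPH_OPEN,np.ones((3,3)));m[:125]=0
for k in cv2.findContours(m,0,1)[0]:
    if cv2.contourArea(k)>300:
        p=cv2.boxPoints(cv2.minAreaRect(k)); w=np.array([atz(c,*q,.069)[:2] for q in p])
        e=[(w[(i+1)%4]-w[i]) for i in range(4)];L=[np.linalg.norm(x) for x in e];i=int(np.argmax(L));a=np.degrees(np.arctan2(e[i][1],e[i][0]))
        print("tin",np.round(w.mean(0),4),np.round(L,3),"ang",(a+90)%180-90)
P=np.array([proj(c,(x,y,.043)) for x,y in ((.63,.40),(.60,.265),(.47,.295),(.505,.435))]).astype(np.int32)
mk=np.zeros(hsv.shape[:2],np.uint8);cv2.fillPoly(mk,[P],255)
g=cv2.inRange(hsv,(0,0,40),(180,130,255))&mk
k,l,s,ce=cv2.connectedComponentsWithStats(g);print("pan blobs",[s[i].tolist() for i in range(1,k) if s[i][4]>8])
d=cam("side");cv2.imwrite("pics/fin_side.png",d["image"][:,:,::-1]);sink.sink(cv2.imread("pics/fin_side.png"),d)
a=cv2.resize(cv2.imread("pics/top0.png"),(512,384),interpolation=cv2.INTER_AREA).astype(int);b=c["image"][:,:,::-1].astype(int)
D=np.abs(a-b).max(2)
for n,p in dict(cup=(.717,-.189,.074),blue=(.682,-.045,.07),orange=(.684,.283,.07),v1=(.379,.015,.062),v2=(.379,-.113,.062)).items():
    u,v=proj(c,p).astype(int);print(n,"meandiff",D[v-8:v+9,u-8:u+9].mean().round(1))
st()
E
```

```text
time_s: 40.93
eef_pos: [0.3605, -0.4349, 0.1896]
tool_rot: [-1.31, 1.039, -1.043]
ft_force: [-0.4, 0.9, -0.3]
gripper_width: 0.0853
tin [ 0.5517 -0.0148] [0.035 0.127 0.034 0.127] ang 12.968528070913095
tin [ 0.5688 -0.1374] [0.035 0.127 0.034 0.127] ang 6.440153980032733
tin [ 0.5779 -0.2821] [0.035 0.127 0.034 0.127] ang 11.07997124904341
pan blobs [[113, 152, 11, 11, 96], [94, 161, 12, 11, 102], [110, 169, 11, 11, 98]]
R (179, 235) [0.066 0.307] [(0.9972522176947483, 20.0), (0.9963812729299564, 20.5), (0.9959425402227046, 19.5), (0.9928454040508423, 21.0)]
B (258, 282) [-0.011  0.283] [(0.9972532387879378, 19.5), (0.9966159440707067, 19.0), (0.9963895256118376, 20.0), (0.9946524283185699, 18.5)]
cup meandiff 1.2
blue meandiff 1.7
orange meandiff 1.7
v1 meandiff 1.9
v2 meandiff 1.8
t 41.0333 p [ 0.3608 -0.4311  0.1888] jawyaw -76.9 tooly [ 0.  0. -1.] q6 0.29 F [-0.203  0.583 -0.658] M [ 0.0051 -0.0033  0.0105] w 0.0857
```

```bash
python3 -c "
from station import env
print(env.close_job())"
```

```text
the job is handed in; nothing more can be done
None
```

I poured all four balls from tin A (the left, +y one) into the blue pan, put the tin back on the mat and handed the job in at about 41 s. `close_job` reports no verdict.

**Finding the full tin:** I lifted tin A by each end, tilted about 9°. The rolling-weight moment came to 0.11 N m, against an expected 0.11 for four balls and 0.01 for one. Tins B and C read about zero, but I had gripped them closer in and they barely tilted. Those two readings are weak evidence on their own; A's is what decided it.

**Pouring:** The tool cannot tilt, so I gripped tin A at the spout corner and levered it over the pan's rim to about 45°. I then eased the grip until it settled level on the rim, and carried it back to the mat.

**Last checks:**

| Check | Result |
|---|---|
| Pan sink (two pan corners in the side camera) | 19.5 and 20 mm; four balls make 20 |
| Tins, seen from above | All three flat on the mat, within about 6 mm of where they started |
| Vials, bottles, cup | Image unchanged at all five places |
| Gripper | Open and clear of everything |

**What disagreed:**
- **Ball count by image:** the search of the pan found only three balls. It left out a strip along the walls, so the fourth may lie there. I went by the pan sink.
- **Tin weight after pouring:** tin A read 3.4 ± 0.2 N, a little above the 2.9 N expected empty.
- **Force during the pour:** it rose briefly to about 50 N at the wrist, so I backed off. I don't know whether the spout on the pan floor or the gripper's body on the tin caused it. If it was the body, it may have passed the 40 N limit.

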